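Shut and pin-lock the sharps bin

ROBOT

A 6-joint arm with a two-finger parallel gripper is mounted at the origin on a cart in front of the work surface, level with it; the furniture and walls round the work are solid. World frame = base frame: x ahead of the robot, y to its left, z up, the work surface at z = 0. Lengths are in m, angles in rad, forces in N, time in s.
With the tool pointing down it reaches from about 0.35 to 0.975 m from the base axis. Payload 4.9 kg.
Tool frame: the origin (TCP) lies at the centre of the arm's flange, where the gripper is bolted on; the fingertips stand 173 mm ahead of it and the grasp point (between the pads) lies 155 mm ahead of it (ctrl.finger_overhang is the distance from the TCP to the fingertips, in m); z points along the fingers, y is the direction in which the jaws open and shut (so a half turn about z gives the same grasp; the last joint's range is limited). The gripper opens to 85 mm and grips with 20 to 120 N. Pads are 22 mm wide; open, the fingers measure 114 mm over their backs; the gripper's body (76 mm by 85 mm) begins 54 mm behind the grasp point. The pads swing forward as they close: fully open they stand 13 mm farther back than shut.
Start: joints at [1.217, 0.053, 1.613, -0, 1.476, -0.119], TCP at [0.145, 0.608, 0.405] pointing down, gripper open.
Joint ranges: [-3.01, 3.01], [-1.01, 2.22], [0.06, 2.58], [-1.02, 4.17], [0.09, 2.62], [-3.14, 3.14]. Speed limits (rad/s): [2.57, 2.57, 3.14, 3.14, 3.14, 3.14].

INTERFACE

Orientations are given as a rotation vector (axis times angle).
In Python, from station import ctrl, eyes, spotter gives the robot as it stands.
- The arm moves only by the shell command python3 -m crank 'ROWS' [FORCE]. ROWS is JSON, a list of rows, each a list of 7 numbers: the turn, a rotation vector about the tool's x, y, z in rad, then the shift along the tool's x, y, z in mm, then the closure, from -1 (fully open) to 1 (shut). A call has 1 to 8 rows; each row shifts and turns the pose as measured when the row begins, along the tool's axes as they then stand; what a row does not reach is not made up. A row lasts 1/12 s, in which the tool goes at most 41.7 mm and 7.16 degrees, less where a joint would pass 70% of its speed; a pose out of reach is approached as far as the arm can. A call is refused whole if a number of a shift passes 41.7 or a number of a turn 0.125, either way. A call with a gripper value outside its range is refused whole. The fingers move at their own pace and stop on an object; FORCE is the grip in N (left out, the last holds). Time passes only in rows, so rows that do not move let the fingers close. It gives the time, the measured TCP pose, the force and the opening at its end, in the units of the state.
- ctrl.get_obs(): the state, without advancing time (a new reading comes with each control period).
- eyes.get_image(name): name is "scene" or "top"; returns a dict with "image" (420x560x3 uint8, red, green, blue), "vertical_fov" (degrees; the focal length in pixels is half the picture's height over the tangent of half this angle, whatever the lens; pixels are square), "cx", "cy" (the principal point, pixels), "rvec" (rotation vector, rad) and "tvec" (3), from world to camera coordinates, as OpenCV has them. Camera axes: x right, y down, z forward; pixel columns grow to the right and rows downward; lengths in m; the calibration is good to about 2 mm. A picture is of the moment at which its call begins. There is no depth.
- ctrl.finish_job(): hands the job in, once; it reports no verdict.
Trained networks look in a picture, given as the dict that the camera call returned (one of the last four; its "shot" number tells which), for a name from the list of things; names that differ only in an ending like _2 or _b are one class to them, and where a whole thing is asked for, a point or a joint stands for the part that bears it (a point fixed in the world has none). Each returns a list of dicts, best first, with "confidence" (0 to 1); they miss things now and then, are a little off and sometimes report something else, mostly with a low value. They report only what shows in the picture. A call takes as long as a camera call. They do not tell look-alikes from the thing itself.
- spotter.look_for(query, picture): "centre" ([x, y, z] in m, in world coordinates, good to about 4 mm: the middle of the surface that is visible of it).
- spotter.outline_of(query, picture): "region" (420x560 bool, what is visible of it).
- spotter.mark_of(query, picture): "centre" ([x, y, z] in m, in world coordinates, good to about 4 mm: a listed point, or the origin of a listed thing).
The state is a dict: "t": time; "q": joint angles; "dq": joint speeds; "effort": joint torques, N m; "tool_pos": TCP position; "tool_rot": TCP orientation; "contact_force": force on the tool from outside, world axes, zero at the start; "wrist_torque": the same for the moment, N m; "opening": finger opening in m.
Only numpy, scipy, OpenCV 4.12 (cv2) and the standard library are available. Lean on these libraries where they do the work, as an engineer would, in place of code of your own. Each camera call takes 0.05 s, during which the arm holds its last target.

TASK

The sharps bin must be locked for collection. Take its open spring flap by the pull bar and ease it fully shut, keeping hold of it all the way so that it does not slam; then swing the slotted hasp over until it lies flat with the staple standing through its slot. Finally pick up the locking pin and push it down the slope through the staple, above the hasp, until its black grip comes up against the staple, let go of it there, and leave the other things on the bench undisturbed.

Things in the scene. Friction and masses are not known exactly. Their poses are not given: they have to be found in the camera images.
- sharps_bin: Grey sheet-steel bin fixed to the bench, 210 mm wide (y), 160 deep (x), 155 high behind, 60 in front. Origin: centre of underside; +x from its front (robot side) to its back, +y its left seen from the robot. Its top slopes 35 deg: up-slope = [0.819,0,0.574], out of slope = [-0.574,0,0.819] in its frame. Upper 110 mm of the slope is the flap, lower 47 mm a fixed strip level with the shut flap.
- flap (a joint): Flap hinge, rad: 0 = shut, in the slope's plane; grows as the free edge swings up and away from the robot to the stop at 2.5, where it rests leaning back 18 deg past upright. 0.4 kg with a light closing spring: it stays open only when leaned back close to its stop; from upright on it falls shut by itself and slams unless held (2 to 3 N at the bar).
- flap_hinge (a point): Middle of the flap's hinge axis (along the bin's y) at the slope's upper end, on its surface; [0.048, 0, 0.154] in the bin's frame. Fixed; axes as the bin.
- pull_bar (a point): Middle of the flap's pull bar: round steel, 10 mm thick, 70 mm long, parallel to the hinge, on a leg at each end, left half of the flap, 10 mm from its free edge, centre 42 mm out of the outer face. Moves with the flap; shut: 100 mm down-slope of flap_hinge, 42 mm out, 50 mm to +y. Axes: x from free edge to hinge (up-slope when shut), y along the bar, z out of the outer face.
- hasp (a joint): Hasp hinge, rad: 0 = flat, lying up-slope over the staple; grows as the hasp swings up out of the slope and over towards the robot; pi/2 = square to the slope. It starts standing at 1.2 to 1.6. Stiff hinge (0.04 N m): it stays where it is left; 1 to 2 N at the strap turns it.
- hasp_hinge (a point): Middle of the hasp's hinge axis (along the bin's y) on the fixed strip, right half: [-0.073, -0.045, 0.075] in the bin's frame, 144 mm down-slope of flap_hinge, 4 mm out of the surface. Fixed; axes as the bin.
- hasp_plate (a point): On the hasp's outer face (upper when shut), 25 mm from its hinge axis, on its centre line. The hasp is a flat steel strap 48 mm wide, 70 long from the axis, 3 thick, with a slot (32 across, 13 along) centred 52 mm from the axis; 4 to 45 mm is plain plate, free to press on. Shut, this face is 4 mm out of the slope. Axes: x from hinge to free end, y along the hinge, z out of this face.
- staple_eye (a point): Where the pin's axis goes through the staple, a U of 7 mm round bar standing 32 mm out of the flap near its free edge: 16 mm wide between the legs (y), free from 4 (shut hasp) to 25 mm out; this point is at 14.5. Moves with the flap; shut: 92 mm down-slope of flap_hinge, 45 mm to -y. Axes: x up-slope when shut (the pin enters along -x), y the bin's y, z out of the face.
- pin_grip (a point): Centre, half-way up, of the locking pin's grip. The pin (60 g) lies loose on the bench: black plastic grip 42 mm long, 24 wide, 16 thick, lying flat (centre 8 mm up); at one end a flatter nose (20 long, 24 wide, 9 thick), then a steel shank, 10 mm thick, 50 mm long, its last 5 mm tapered. Axes: x along the pin towards the tip, y across the grip (24 mm), z through its thickness.
- pin_shoulder (a point): End face of the nose where the shank begins, on the pin's axis, 41 mm along the pin's x from pin_grip. With the pin home it lies 3.5 mm up-slope of staple_eye, against the staple's bar.
- pin_tip (a point): Tip of the shank, on the pin's axis, 91 mm along the pin's x from pin_grip.
- wash_bottle: Bystander: plastic wash bottle, 106x68x197 mm, standing; origin at its foot.
- petri_dish: Bystander: shallow clear petri dish, 66 mm across, 13 mm high; origin at its underside.
- lab_timer: Bystander: white lab timer, 66x66x20 mm; origin at its underside.
- tape_roll: Bystander: roll of masking tape lying flat, 99 mm across, 25 mm high; origin at its underside.
Not all that is in view belongs to the job. What is meant by the part that bears pin_grip is not orange or turquoise, and is the larger of those in its own colour.

How it is judged:
By the outcome, as a careful person would: the job done as asked, in the order asked, and still so for the second after the job is handed in, with the robot touching nothing.
It also fails if it takes over 72 s, if anything falls off the work surface, if the arm or the gripper's body presses on something with over 40 N, if the wrist force passes 120 N, or if a joint passes its speed limit or range.

## Working session

There is one attempt and no reset: what is moved stays moved. The work goes in short steps, Python scripts to look and compute and a shell command to move; the robot and the scene stay as the last step left them, time stands still between calls to the robot, and variables do not carry over. Pictures are saved under pics/ and viewed, and the job is handed in when it is done.

```bash
ls; mkdir -p pics; python3 - <<'E'
from station import ctrl, eyes, spotter
import cv2
print(ctrl.get_obs(), ctrl.finger_overhang)
for n in ["scene","top"]:
    p=eyes.get_image(n); cv2.imwrite(f"pics/{n}0.png",p["image"][:,:,::-1])
    print(n,p["vertical_fov"],p["cx"],p["cy"],p["rvec"],p["tvec"])
    for q in ["sharps_bin","flap_hinge","pull_bar","hasp_hinge","hasp_plate","staple_eye","pin_grip","pin_shoulder","pin_tip","wash_bottle","petri_dish","lab_timer","tape_roll"]:
        r=spotter.mark_of(q,p); print(q,[(round(d["confidence"],2),[round(float(v),4) for v in d["centre"]]) for d in r[:4]])
E
```

```text
pics
{'t': 0.0, 'q': array([ 1.21702808e+00,  5.33522633e-02,  1.61428381e+00, -2.23294480e-05,
        1.47598807e+00, -1.18981485e-01]), 'dq': array([-4.22647120e-05,  4.24045525e-05, -1.48309215e-03, -2.33585907e-04,
        2.32453023e-04, -3.80770759e-04]), 'effort': array([ 1.17150153e-04, -3.93675900e+01, -3.70179999e+01, -3.60272554e-05,
        7.06032763e-03, -5.71682392e-06]), 'tool_pos': array([0.14529516, 0.60760358, 0.40347159]), 'tool_rot': array([-3.67898976e-01, -3.11951790e+00,  3.11004239e-03]), 'contact_force': array([-0.82461907, -0.16620009,  0.07563433]), 'wrist_torque': array([ 0.00986817, -0.02445684,  0.01570229]), 'opening': 0.08528894113597345} 0.1734
scene 44.39971675539631 272.07434997779836 200.32369888761565 [ 2.16337364 -1.01332807  0.39437037] [-0.46941503  0.33311839  1.13030982]
sharps_bin [(0.86, [0.5469, 0.106, -0.0015])]
flap_hinge [(0.88, [0.5909, 0.1138, 0.1525]), (0.6, [0.5284, -0.4767, 0.0009])]
pull_bar [(0.75, [0.5028, -0.307, 0.0083]), (0.6, [0.6544, 0.1719, 0.2355])]
hasp_hinge [(0.76, [0.4787, 0.0499, 0.0711]), (0.29, [0.5891, 0.1133, 0
[... 1318 characters left out ...]
0058]), (0.67, [0.3516, -0.2122, 0.0074]), (0.5, [0.3505, -0.3628, 0.0065]), (0.47, [0.4998, -0.0773, 0.0082])]
pin_shoulder [(0.69, [0.4989, -0.1048, 0.0025]), (0.65, [0.3837, -0.1816, 0.0078]), (0.57, [0.5055, -0.3036, 0.0066]), (0.57, [0.3751, -0.3466, 0.007])]
pin_tip [(0.69, [0.5481, -0.328, 0.0071]), (0.59, [0.4112, -0.3323, 0.0092]), (0.5, [0.4215, -0.147, 0.0078]), (0.47, [0.4992, -0.1455, 0.0105])]
wash_bottle [(0.68, [0.7669, 0.2325, 0.0024])]
petri_dish [(0.69, [0.5267, -0.4797, 0.003]), (0.66, [0.7131, -0.1981, -0.0017])]
lab_timer [(0.8, [0.5296, -0.4774, -0.0002]), (0.53, [0.6418, 0.0764, 0.238]), (0.23, [0.5035, -0.3029, 0.0077])]
tape_roll [(0.83, [0.5853, -0.2452, -0.0023])]
```

View pics/scene0.png

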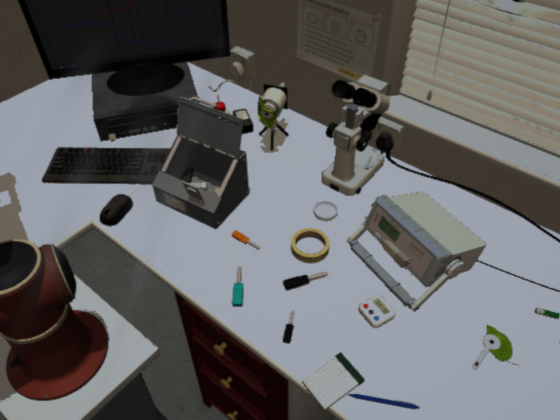

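View pics/top0.png

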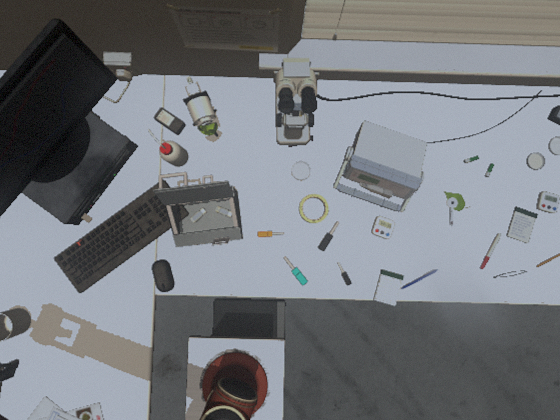

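The scene picture shows the bin at about (203,165) with its flap open. The tool-like candidates are:
- orange at (243,239)
- turquoise at (238,288)
- large black at (303,281)
- small black at (289,328)

The larger black one should be the pin, so I'll confirm it with a crop and fit the bin pose from the marks.

```bash
cat > h.py <<'E'
import numpy as np, json
from scipy.spatial.transform import Rotation as R
from scipy.optimize import least_squares
from station import ctrl, eyes, spotter
import cv2
U=np.array([.819,0,.574]);N=np.array([-.574,0,.819]);Y=np.array([0,1.,0])
H=np.array([.048,0,.154]);HH=np.array([-.073,-.045,.075])
def flapdirs(t): return -U*np.cos(t)+N*np.sin(t), N*np.cos(t)+U*np.sin(t)
def bar(t): f,n=flapdirs(t); return H+.100*f+.042*n+.05*Y
def eye(t): f,n=flapdirs(t); return H+.092*f+.0145*n-.045*Y
def plate(h,r=.025): return HH+r*(U*np.cos(h)+N*np.sin(h))
def W(b,p): # b=(x,y,yaw)
    c,s=np.cos(b[2]),np.sin(b[2]); return np.array([b[0]+c*p[0]-s*p[1],b[1]+s*p[0]+c*p[1],p[2]])
def Rb(b): return R.from_euler('z',b[2]).as_matrix()
def project(p,pts):
    f=p["image"].shape[0]/2/np.tan(np.radians(p["vertical_fov"])/2)
    K=np.array([[f,0,p["cx"]],[0,f,p["cy"]],[0,0,1]])
    return cv2.projectPoints(np.array(pts,float).reshape(-1,1,3),np.array(p["rvec"]),np.array(p["tvec"]),K,None)[0].reshape(-1,2)
def rows_to(pos,Rt,g,n=None,grasp=.155):
    """from measured pose to target GRASP POINT pos with tool rotation Rt; prints rows"""
    o=ctrl.get_obs(); R0=R.from_rotvec(o["tool_rot"]); T=R.from_matrix(Rt)
    p0=o["tool_pos"]; p1=np.array(pos)-grasp*np.asarray(Rt)[:,2]
    rv=(R0.inv()*T).as_rotvec(); d=p1-p0
    k=n or max(1,int(np.ceil(max(np.linalg.norm(d)/.040,np.linalg.norm(rv)/.122))))
    out=[]
    for i in range(k):
        Ri=R0*R.from_rotvec(rv*i/k)
        s=Ri.inv().apply(d/k)*1e3
        out.append([round(float(v),3) for v in rv/k]+[round(float(v),1) for v in s]+[g])
    print("n",k,"d",np.round(d,4),"rv",np.round(rv,3)); print(json.dumps(out))
def state():
    o=ctrl.get_obs(); Rm=R.from_rotvec(o["tool_rot"]).as_matrix()
    print("t %.2f"%o["t"],"grasp",np.round(o["tool_pos"]+.155*Rm[:,2],4),"F",np.round(o["contact_force"],1),"M",np.round(o["wrist_torque"],2),"op %.4f"%o["opening"],"q",np.round(o["q"],2)); print("z",np.round(Rm[:,2],3),"y",np.round(Rm[:,1],3))
E
python3 - <<'E'
from h import *
P={n:eyes.get_image(n) for n in["scene","top"]}
cv2.imwrite("pics/crop_pins.png",cv2.resize(P["scene"]["image"][220:350,215:345,::-1],None,fx=4.4,fy=4.4,interpolation=cv2.INTER_CUBIC))
cv2.imwrite("pics/crop_bin.png",np.hstack([cv2.resize(P["scene"]["image"][60:240,130:310,::-1],(400,400)),cv2.resize(P["top"]["image"][120:260,130:270,::-1],(400,400))]))
obs={"sharps_bin":[(.547,.106,-.0015),(.548,.1016,-.002)],"flap_hinge":[(.5909,.1138,.1525),(.5899,.1107,.1505)],"pull_bar":[(.6544,.1719,.2355),(.6548,.1721,.2342)],"hasp_hinge":[(.4787,.0499,.0711),(.4793,.0483,.079)],"hasp_plate":[(.4721,.0462,.1002),(.4702,.0479,.0964)],"staple_eye":[(.6373,.0731,.2389),(.6416,.0778,.2369)]}
for n in P:
  for q in obs:
    r=[np.array(d["centre"]) for d in spotter.mark_of(q,P[n])]
    r=[c for c in r if np.linalg.norm(c-obs[q][0])<.02]
    if r: obs[q].append(r[0])
def res(v):
    b=v[:3]; m={"sharps_bin":W(b,np.zeros(3)),"flap_hinge":W(b,H),"pull_bar":W(b,bar(v[3])),"hasp_hinge":W(b,HH),"hasp_plate":W(b,plate(v[4])),"staple_eye":W(b,eye(v[3]))}
    return np.concatenate([np.asarray(c)-m[k] for k in m for c in obs[k]])
s=least_squares(res,[.547,.104,.1,2.5,1.4],loss="soft_l1",f_scale=.004)
r=res(s.x); J=s.jac; print(s.x, "rms",r.std(),"sd",np.sqrt(np.diag(np.linalg.inv(J.T@J)))*r.std())
for q in ["pin_grip","pin_shoulder","pin_tip","wash_bottle"]:
  for n in P:
    for d in spotter.mark_of(q,P[n]):
      c=np.array(d["centre"]); 
      if q=="wash_bottle" or np.linalg.norm(c[:2]-[.5,-.3])<.08: print(q,n,np.round(c,4),round(d["confidence"],2))
state()
E
```

```text
[0.54421339 0.10443021 0.15328856 2.50310993 1.27168983] rms 0.002216828662245131 sd [0.00067035 0.00053036 0.0061211  0.01023131 0.06105674]
pin_grip scene [ 0.4678 -0.2808  0.0089] 0.88
pin_grip top [ 0.4646 -0.2839  0.0083] 0.61
pin_shoulder scene [ 0.5041 -0.3054  0.0074] 0.9
pin_shoulder top [ 0.5047 -0.3053  0.0105] 0.64
pin_tip scene [ 0.545  -0.3236  0.0103] 0.63
pin_tip scene [ 0.5044 -0.3093  0.0059] 0.54
pin_tip top [ 0.5481 -0.3289  0.0061] 0.59
wash_bottle top [7.656e-01 2.314e-01 2.000e-04] 0.92
t 2.50 grasp [0.1454 0.6078 0.2497] F [ 0.1 -0.7  0.5] M [ 0.01 -0.   -0.01] op 0.0852 q [ 1.22  0.05  1.61  0.    1.48 -0.12]
z [-0. -0. -1.] y [ 0.233  0.973 -0.   ]
```

```bash
ls pics
```

```text
crop_bin.png
crop_pins.png
scene0.png
top0.png
```

View pics/crop_pins.png

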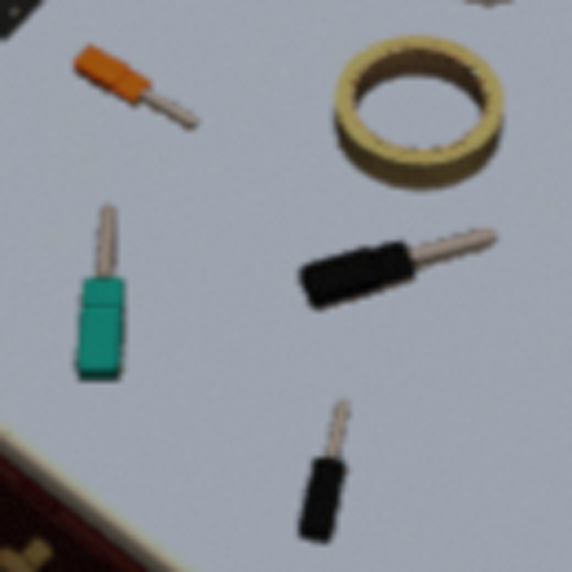

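View pics/crop_bin.png

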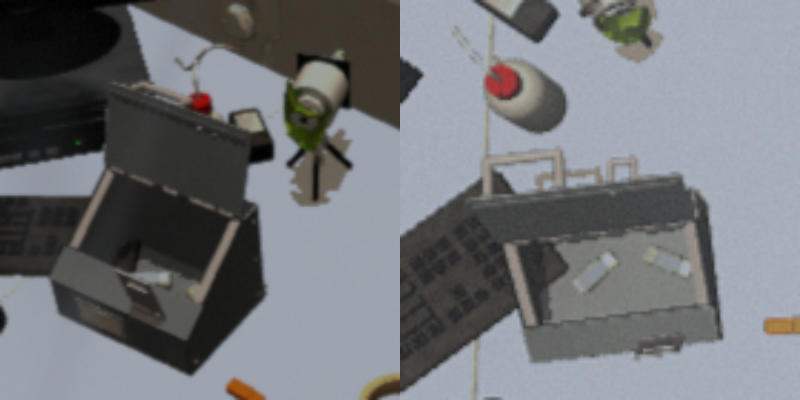

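The crop settles it: the long black pin at scene (297,282) is the larger of the two black ones, and the other at (288,330) is smaller. Next I'll check the bin fit by overlaying the model.

```bash
cat >> h.py <<'E'
def overlay(p,b,t,h,box,fn,sc):
    im=p["image"][:,:,::-1].copy(); x0,y0,x1,y1=box
    im=cv2.resize(im[y0:y1,x0:x1],None,fx=sc,fy=sc,interpolation=cv2.INTER_CUBIC)
    def L(a,c,col):
        q=(project(p,[W(b,np.array(a)),W(b,np.array(c))])+.5-[x0,y0])*sc
        cv2.line(im,tuple(np.int32(q[0])),tuple(np.int32(q[1])),col,1,cv2.LINE_AA)
    c=[np.array([sx*.08,sy*.105,0]) for sx,sy in((-1,-1),(1,-1),(1,1),(-1,1))]
    for i in range(4): L(c[i],c[(i+1)%4],(0,255,255))
    for s in(-.105,.105):
        L([-.08,s,0],[-.08,s,.06],(0,255,255)); L([.08,s,0],[.08,s,.155],(0,255,255)); L([-.08,s,.06],[.048,s,.154],(0,255,255))
    L([-.08,-.105,.06],[-.08,.105,.06],(0,255,255)); L([.048,-.105,.154],[.048,.105,.154],(255,255,0))
    f,n=flapdirs(t); L(H+.11*f-.105*Y,H+.11*f+.105*Y,(255,255,0))
    B=bar(t); L(B-.035*Y,B+.035*Y,(0,0,255)); 
    E0=H+.092*f-.045*Y
    for s in(-.0115,.0115): L(E0+s*Y,E0+s*Y+.0285*n,(0,255,0))
    L(E0-.0115*Y+.0285*n,E0+.0115*Y+.0285*n,(0,255,0))
    d=U*np.cos(h)+N*np.sin(h)
    for s in(-.024,.024): L(HH+s*Y,HH+s*Y+.07*d,(255,0,255))
    L(HH+.07*d-.024*Y,HH+.07*d+.024*Y,(255,0,255))
    cv2.imwrite(fn,im)
E
python3 - <<'E'
from h import *
b=[.5442,.1044,.153]
p=eyes.get_image("scene"); overlay(p,b,2.5,1.27,(140,85,260,235),"pics/ov_s.png",4)
p=eyes.get_image("top"); overlay(p,b,2.5,1.27,(145,160,265,260),"pics/ov_t.png",5)
E
```

```text
(no output)
```

View pics/ov_s.png

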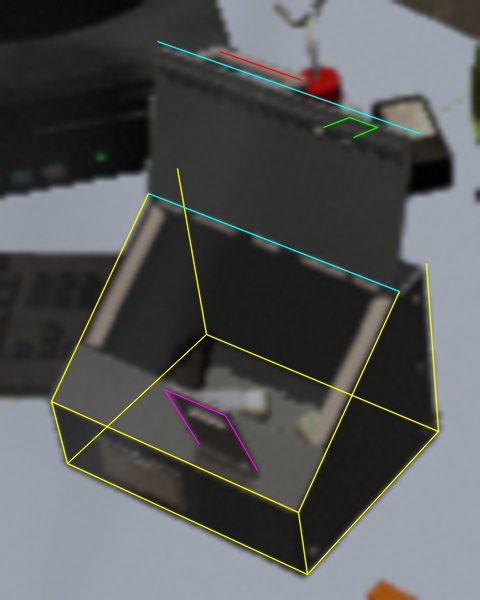

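View pics/ov_t.png

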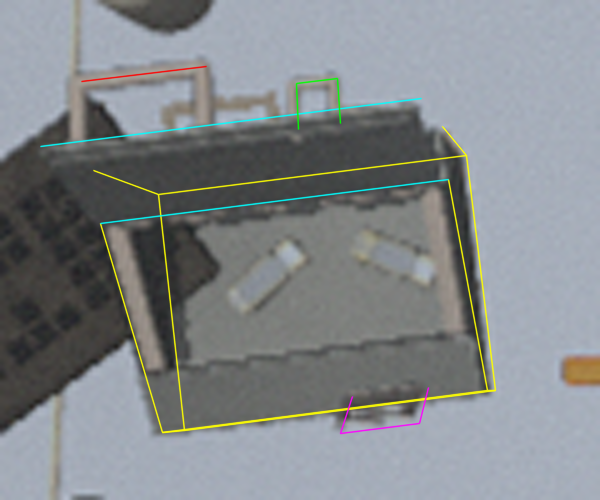

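The overlay fits the bin within a few mm. In the top view the bar is at about (140,75) and the staple at (315,90). The hasp stands at about 1.2 rad. Now I'll work out the approach above the bar.

```bash
cat >> h.py <<'E'
b=[.5442,.1044,.153]
def Rdown(a): # tool z down, y at yaw a
    y=np.array([np.cos(a),np.sin(a),0]);z=np.array([0,0,-1.]);return np.stack([np.cross(y,z),y,z],1)
E
python3 - <<'E'
from h import *
B=W(b,bar(2.5)); print(B, W(b,bar(0)))
rows_to(B+[0,0,.085],Rdown(b[2]),0.0)
E
```

```text
[0.65434938 0.17197659 0.23587074] [0.47924944 0.14497528 0.130998  ]
n 17 d [ 0.5089 -0.4359  0.0712] rv [-0.     0.     1.183]
[[-0.0, 0.0, 0.07, -35.1, -18.0, -4.2, 0.0], [-0.0, 0.0, 0.07, -36.2, -15.5, -4.2, 0.0], [-0.0, 0.0, 0.07, -37.2, -12.9, -4.2, 0.0], [-0.0, 0.0, 0.07, -38.0, -10.3, -4.2, 0.0], [-0.0, 0.0, 0.07, -38.7, -7.6, -4.2, 0.0], [-0.0, 0.0, 0.07, -39.1, -4.9, -4.2, 0.0], [-0.0, 0.0, 0.07, -39.4, -2.2, -4.2, 0.0], [-0.0, 0.0, 0.07, -39.4, 0.5, -4.2, 0.0], [-0.0, 0.0, 0.07, -39.3, 3.3, -4.2, 0.0], [-0.0, 0.0, 0.07, -39.0, 6.0, -4.2, 0.0], [-0.0, 0.0, 0.07, -38.4, 8.7, -4.2, 0.0], [-0.0, 0.0, 0.07, -37.7, 11.3, -4.2, 0.0], [-0.0, 0.0, 0.07, -36.9, 13.9, -4.2, 0.0], [-0.0, 0.0, 0.07, -35.8, 16.5, -4.2, 0.0], [-0.0, 0.0, 0.07, -34.6, 18.9, -4.2, 0.0], [-0.0, 0.0, 0.07, -33.2, 21.3, -4.2, 0.0], [-0.0, 0.0, 0.07, -31.6, 23.5, -4.2, 0.0]]
```

```bash
python3 -m crank '[[0,0,0.07,-30,-16,-18,0],[0,0,0.07,-36,-15,-14,0],[0,0,0.07,-37,-13,-12,0],[0,0,0.07,-38,-10,-10,0],[0,0,0.07,-38,-8,-8,0],[0,0,0.07,-38,-5,-6,0],[0,0,0.07,-39,-2,-4,0],[0,0,0.07,-39,0,0,0]]'; python3 - <<'E'
from h import *
state()
B=W(b,bar(2.5))
rows_to(B+[0,0,.085],Rdown(b[2]),0.0)
E
```

```text
t: 3.27
tool_pos: [0.379, 0.4015, 0.4791]
tool_rot: [1.232, 2.889, 0.0]
contact_force: [0.0, 0.8, 0.7]
opening: 0.0426
t 3.27 grasp [0.3791 0.4015 0.3241] F [0.  0.8 0.7] M [-0.07  0.02 -0.02] op 0.0426 q [ 0.68 -0.16  1.69 -0.    1.61 -0.09]
z [ 0.001 -0.    -1.   ] y [0.721 0.692 0.   ]
n 9 d [ 0.2754 -0.2295 -0.0033] rv [0.001 0.    0.612]
[[0.0, 0.0, 0.068, -39.6, 4.4, 0.4, 0.0], [0.0, 0.0, 0.068, -39.2, 7.1, 0.4, 0.0], [0.0, 0.0, 0.068, -38.6, 9.7, 0.4, 0.0], [0.0, 0.0, 0.068, -37.9, 12.3, 0.4, 0.0], [0.0, 0.0, 0.068, -36.9, 14.9, 0.4, 0.0], [0.0, 0.0, 0.068, -35.8, 17.4, 0.4, 0.0], [0.0, 0.0, 0.068, -34.6, 19.8, 0.4, 0.0], [0.0, 0.0, 0.068, -33.2, 22.1, 0.4, 0.0], [0.0, 0.0, 0.068, -31.6, 24.3, 0.4, 0.0]]
```

Good tracking.

```bash
python3 -m crank '[[0,0,0.068,-39,4,0,0],[0,0,0.068,-39,7,0,0],[0,0,0.068,-38,10,0,0],[0,0,0.068,-38,12,0,0],[0,0,0.068,-37,15,0,0],[0,0,0.068,-36,17,0,0],[0,0,0.068,-34,20,0,0],[0,0,0.068,-33,22,0,0]]'; python3 - <<'E'
from h import *
B=W(b,bar(2.5))
rows_to(B+[0,0,.085],Rdown(b[2]),0.0)
E
```

```text
t: 3.93
tool_pos: [0.6285, 0.1825, 0.4831]
tool_rot: [1.997, 2.422, 0.012]
contact_force: [0.6, 0.5, 0.3]
opening: 0.0427
n 1 d [ 0.0259 -0.0106 -0.0073] rv [ 0.008 -0.003  0.039]
[[0.008, -0.003, 0.039, -15.3, 23.3, 7.4, 0.0]]
```

```bash
python3 -m crank '[[0.008,-0.003,0.039,-15,23,7,0],[0,0,0,0,0,0,0]]'; python3 - <<'E'
from h import *
state()
p=eyes.get_image("top"); cv2.imwrite("pics/a_t.png",cv2.resize(p["image"][130:280,130:290,::-1],None,fx=4,fy=4))
p2=eyes.get_image("scene"); cv2.imwrite("pics/a_s.png",cv2.resize(p2["image"][60:210,130:290,::-1],None,fx=4,fy=4))
B=W(b,bar(2.5))
for q in(p,p2):
  for d in spotter.mark_of("pull_bar",q): print(d["centre"],d["confidence"])
rows_to(B,Rdown(b[2]),0.0)
E
```

```text
t: 4.1
tool_pos: [0.6591, 0.1655, 0.4749]
tool_rot: [2.059, 2.371, -0.003]
contact_force: [-0.8, -0.3, -1.9]
opening: 0.0423
t 4.10 grasp [0.6592 0.165  0.3199] F [-0.8 -0.3 -1.9] M [-0.    0.03  0.02] op 0.0423 q [ 0.14  0.15  1.39 -0.    1.6  -0.  ]
z [ 0.    -0.003 -1.   ] y [ 0.99  0.14 -0.  ]
[0.6554, 0.1693, 0.2357] 0.77
[0.6554, 0.1702, 0.237] 0.56
n 3 d [-0.001   0.0026 -0.0876] rv [ 0.003  0.001 -0.005]
[[0.001, 0.0, -0.002, 0.9, -0.3, 29.2, 0.0], [0.001, 0.0, -0.002, 0.9, -0.3, 29.2, 0.0], [0.001, 0.0, -0.002, 0.9, -0.2, 29.2, 0.0]]
```

View pics/a_t.png

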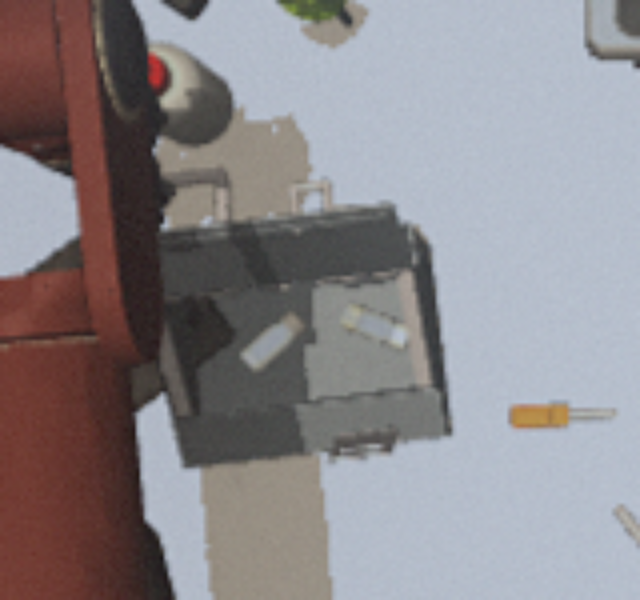

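View pics/a_s.png

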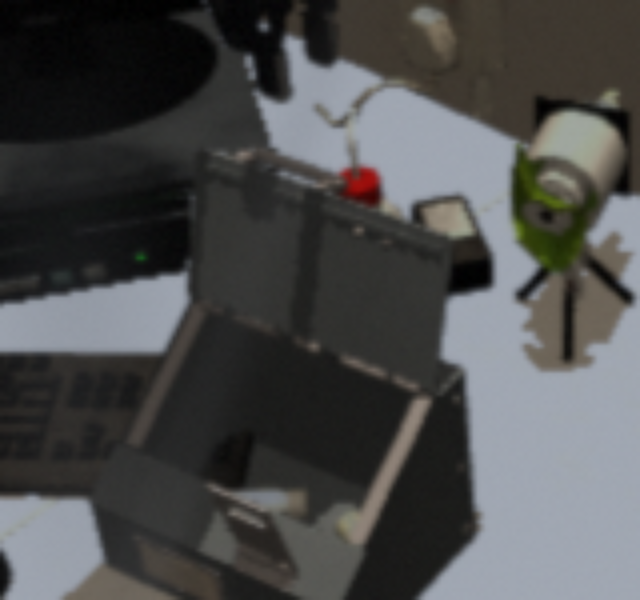

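The top crop shows the arm over the bar's left half (195,180). The scene crop shows the open fingers at (270,80) and (320,50) straddling above the bar. Descending.

```bash
python3 -m crank '[[0.002,0,-0.004,2,0,22,0],[0,0,0,0,0,22,0],[0,0,0,0,0,22,0],[0,0,0,0,0,15,0],[0,0,0,0,0,0,0]]' 25; python3 - <<'E'
from h import *
state()
rows_to(W(b,bar(2.5)),Rdown(b[2]),0.0)
E
```

```text
t: 4.72
tool_pos: [0.6499, 0.1785, 0.4028]
tool_rot: [2.027, 2.39, 0.015]
contact_force: [-0.3, -1.2, -1.6]
opening: 0.043
t 4.72 grasp [0.6519 0.1788 0.2479] F [-0.3 -1.2 -1.6] M [0.02 0.06 0.01] op 0.0430 q [ 0.16  0.16  1.5   0.    1.47 -0.01]
z [ 0.013  0.002 -1.   ] y [0.987 0.163 0.013]
n 1 d [ 0.0044 -0.0065 -0.012 ] rv [ 0.013 -0.     0.011]
[[0.013, -0.0, 0.011, -7.1, 3.2, 12.0, 0.0]]
```

```bash
python3 -m crank '[[0.013,0,0.01,-6,3,12,0],[0,0,0,0,0,0,0]]' 25; python3 - <<'E'
from h import *
state()
rows_to(W(b,bar(2.5)),Rdown(b[2]),0.0)
E
```

```text
t: 4.88
tool_pos: [0.6529, 0.1751, 0.3935]
tool_rot: [2.039, 2.388, 0.004]
contact_force: [0.6, 0.2, 0.4]
opening: 0.0426
t 4.88 grasp [0.6534 0.1753 0.2385] F [0.6 0.2 0.4] M [-0.05 -0.01 -0.02] op 0.0426 q [ 0.15  0.18  1.5   0.    1.46 -0.01]
z [ 0.003  0.001 -1.   ] y [0.988 0.157 0.003]
n 1 d [ 0.0015 -0.0032 -0.0027] rv [ 0.003 -0.     0.004]
[[0.003, -0.0, 0.004, -3.4, 1.0, 2.7, 0.0]]
```

```bash
python3 -m crank '[[0,0,0.004,-2,1,2,0.4],[0,0,0,0,0,0,1],[0,0,0,0,0,0,1],[0,0,0,0,0,0,1],[0,0,0,0,0,0,1]]' 25; python3 - <<'E'
from h import *
state()
E
```

```text
t: 5.3
tool_pos: [0.6535, 0.1738, 0.3946]
tool_rot: [2.043, 2.385, 0.004]
contact_force: [-1.6, -0.6, 0.1]
opening: 0.0085
t 5.30 grasp [0.654  0.174  0.2396] F [-1.6 -0.6  0.1] M [ 0.02  0.12 -0.  ] op 0.0085 q [ 0.15  0.18  1.5   0.    1.47 -0.  ]
z [ 0.003  0.001 -1.   ] y [0.988 0.153 0.003]
```

Bar held (opening 8.5 mm). Now computing the arc with the tool kept pointing down; the round bar pivots between the pads.

```bash
cat >> h.py <<'E'
OFF=np.array([0,.002,.0037])
def arc(step,n=8,end=0.0):
    o=ctrl.get_obs(); Rm=R.from_rotvec(o["tool_rot"]).as_matrix(); g=o["tool_pos"]+.155*Rm[:,2]-OFF
    v=Rb(b).T@(g-W(b,H)); u,w=v@U,v@N
    a0=np.arctan2(.042,-.1)  # bar angle in (u,n) when shut
    th=(a0-np.arctan2(w,u))%(2*np.pi); th=th-2*np.pi if th>4 else th
    print("theta %.3f r %.4f y %.4f"%(th,np.hypot(u,w),v@Y), "F",np.round(o["contact_force"],1),"op %.4f"%o["opening"])
    pos=g; out=[]
    rv=(R.from_matrix(Rm).inv()*R.from_matrix(Rdown(b[2]))).as_rotvec()
    for i in range(n):
        t2=max(end,th-step*(i+1)); tgt=W(b,bar(t2)); 
        if i==0: tgt=tgt*1.0
        d=Rdown(b[2]).T@(tgt-pos)*1e3; d[0]=0
        out.append([round(float(x),3) for x in (rv/n)]+[round(float(x),1) for x in d]+[1]); pos=tgt
    print(json.dumps(out))
E
python3 - <<'E'
from h import *
arc(.08,4)
E
```

```text
theta 2.497 r 0.1082 y 0.0501 F [-1.6 -0.6  0.1] op 0.0085
[[0.001, -0.0, 0.0, 0.0, -6.6, -5.6, 1], [0.001, -0.0, 0.0, 0.0, -7.2, -4.8, 1], [0.001, -0.0, 0.0, 0.0, -7.6, -4.3, 1], [0.001, -0.0, 0.0, 0.0, -7.9, -3.6, 1]]
```

```bash
python3 -m crank '[[0,0,0,0,-6.6,-5.6,1],[0,0,0,0,-7.2,-4.8,1],[0,0,0,0,-7.6,-4.3,1],[0,0,0,0,-7.9,-3.6,1]]'; python3 - <<'E'
from h import *
arc(.08,8)
E
```

```text
t: 5.63
tool_pos: [0.6239, 0.1692, 0.4144]
tool_rot: [2.042, 2.382, 0.012]
contact_force: [1.3, 1.0, 0.2]
opening: 0.0087
theta 2.173 r 0.1099 y 0.0502 F [1.3 1.  0.2] op 0.0087
[[0.001, -0.0, 0.0, 0.0, -8.7, -1.6, 1], [0.001, -0.0, 0.0, 0.0, -8.4, -2.3, 1], [0.001, -0.0, 0.0, 0.0, -8.5, -1.6, 1], [0.001, -0.0, 0.0, 0.0, -8.6, -0.9, 1], [0.001, -0.0, 0.0, 0.0, -8.7, -0.2, 1], [0.001, -0.0, 0.0, 0.0, -8.7, 0.4, 1], [0.001, -0.0, 0.0, 0.0, -8.6, 1.1, 1], [0.001, -0.0, 0.0, 0.0, -8.5, 1.8, 1]]
```

```bash
python3 -m crank '[[0.001,0,0,0,-8.7,-1.6,1],[0.001,0,0,0,-8.4,-2.3,1],[0.001,0,0,0,-8.5,-1.6,1],[0.001,0,0,0,-8.6,-0.9,1],[0.001,0,0,0,-8.7,-0.2,1],[0,0,0,0,-8.7,0.4,1]]'; python3 - <<'E'
from h import *
state();arc(.08,8)
p=eyes.get_image("scene"); cv2.imwrite("pics/b_s.png",cv2.resize(p["image"][60:210,130:290,::-1],None,fx=4,fy=4))
E
```

```text
t: 6.13
tool_pos: [0.5666, 0.1605, 0.4248]
tool_rot: [2.042, 2.382, 0.013]
contact_force: [1.0, 0.8, -3.0]
opening: 0.0092
t 6.13 grasp [0.5679 0.1611 0.2698] F [ 1.   0.8 -3. ] M [ 0.14 -0.24 -0.1 ] op 0.0092 q [ 0.15 -0.05  1.68  0.    1.5  -0.  ]
z [ 0.009  0.004 -1.   ] y [0.988 0.153 0.009]
theta 1.641 r 0.1133 y 0.0504 F [ 1.   0.8 -3. ] op 0.0092
[[0.001, -0.0, 0.0, 0.0, -7.8, 6.4, 1], [0.001, -0.0, 0.0, 0.0, -8.4, 2.3, 1], [0.001, -0.0, 0.0, 0.0, -8.2, 2.9, 1], [0.001, -0.0, 0.0, 0.0, -7.9, 3.6, 1], [0.001, -0.0, 0.0, 0.0, -7.6, 4.2, 1], [0.001, -0.0, 0.0, 0.0, -7.2, 4.8, 1], [0.001, -0.0, 0.0, 0.0, -6.8, 5.3, 1], [0.001, -0.0, 0.0, 0.0, -6.4, 5.9, 1]]
```

View pics/b_s.png

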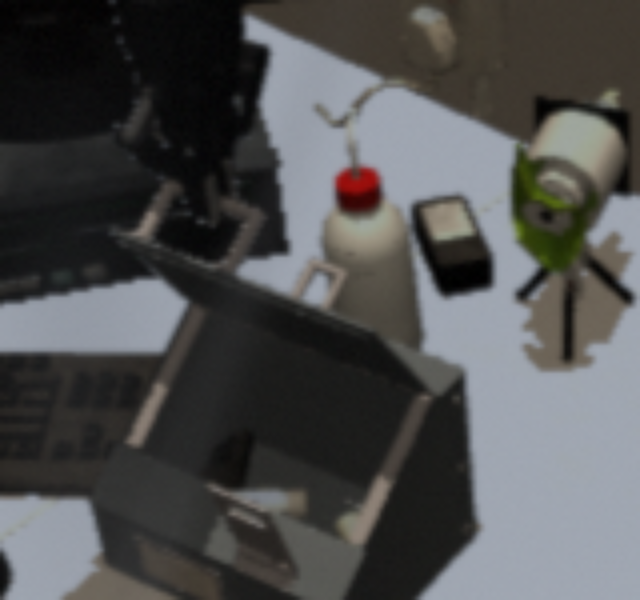

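The flap is about half closed and the fingers are still on the bar at (200,215). I'll correct the slight upward drift in the next rows.

```bash
python3 -m crank '[[0.005,0,0,0,-7.8,6.4,1],[0.005,0,0,0,-8.4,3,1],[0,0,0,0,-8.2,3.3,1],[0,0,0,0,-7.9,3.8,1]]'; python3 - <<'E'
from h import *
state();arc(.08,8)
E
```

```text
t: 6.52
tool_pos: [0.5315, 0.1552, 0.4125]
tool_rot: [-2.044, -2.385, -0.005]
contact_force: [-2.5, 0.6, 2.0]
opening: 0.0087
t 6.52 grasp [0.5318 0.1556 0.2575] F [-2.5  0.6  2. ] M [ 0.07  0.15 -0.08] op 0.0087 q [ 0.15 -0.12  1.77  0.    1.49 -0.  ]
z [ 0.002  0.003 -1.   ] y [0.988 0.153 0.002]
theta 1.298 r 0.1129 y 0.0506 F [-2.5  0.6  2. ] op 0.0087
[[0.0, -0.0, 0.0, 0.0, -5.4, 8.3, 1], [0.0, -0.0, 0.0, 0.0, -7.1, 4.9, 1], [0.0, -0.0, 0.0, 0.0, -6.7, 5.5, 1], [0.0, -0.0, 0.0, 0.0, -6.3, 6.0, 1], [0.0, -0.0, 0.0, 0.0, -5.8, 6.5, 1], [0.0, -0.0, 0.0, 0.0, -5.2, 6.9, 1], [0.0, -0.0, 0.0, 0.0, -4.6, 7.3, 1], [0.0, -0.0, 0.0, 0.0, -4.0, 7.7, 1]]
```

```bash
python3 -m crank '[[0,0,0,0,-5.8,7.5,1],[0,0,0,0,-7.1,5.2,1],[0,0,0,0,-6.7,5.7,1],[0,0,0,0,-6.3,6.2,1],[0,0,0,0,-5.8,6.7,1]]'; python3 - <<'E'
from h import *
state();arc(.08,8)
E
```

```text
t: 6.93
tool_pos: [0.4952, 0.1498, 0.3799]
tool_rot: [-2.041, -2.383, 0.002]
contact_force: [2.4, 1.6, -3.7]
opening: 0.0083
t 6.93 grasp [0.4946 0.15   0.2249] F [ 2.4  1.6 -3.7] M [ 0.18 -0.52 -0.06] op 0.0083 q [ 0.15 -0.19  1.89  0.    1.45 -0.  ]
z [-0.004  0.002 -1.   ] y [ 0.988  0.153 -0.004]
theta 0.853 r 0.1126 y 0.0507 F [ 2.4  1.6 -3.7] op 0.0083
[[-0.0, -0.0, 0.0, 0.0, -1.6, 9.6, 1], [-0.0, -0.0, 0.0, 0.0, -4.3, 7.5, 1], [-0.0, -0.0, 0.0, 0.0, -3.7, 7.9, 1], [-0.0, -0.0, 0.0, 0.0, -3.0, 8.1, 1], [-0.0, -0.0, 0.0, 0.0, -2.4, 8.3, 1], [-0.0, -0.0, 0.0, 0.0, -1.7, 8.5, 1], [-0.0, -0.0, 0.0, 0.0, -1.0, 8.6, 1], [-0.0, -0.0, 0.0, 0.0, -0.3, 8.7, 1]]
```

```bash
python3 -m crank '[[0,0,0,0,-3.6,8.2,1],[0,0,0,0,-4.2,7.7,1],[0,0,0,0,-3.6,8,1],[0,0,0,0,-3,8.2,1]]'; python3 - <<'E'
from h import *
state();arc(.08,8)
E
```

```text
t: 7.27
tool_pos: [0.4787, 0.1472, 0.3426]
tool_rot: [-2.042, -2.382, 0.002]
contact_force: [5.3, 2.2, -3.0]
opening: 0.0088
t 7.27 grasp [0.4781 0.1475 0.1876] F [ 5.3  2.2 -3. ] M [ 0.34 -1.06 -0.04] op 0.0088 q [ 0.15 -0.2   1.96  0.    1.39 -0.01]
z [-0.004  0.002 -1.   ] y [ 0.988  0.153 -0.003]
theta 0.486 r 0.1112 y 0.0507 F [ 5.3  2.2 -3. ] op 0.0088
[[-0.0, -0.0, 0.0, 0.0, 0.6, 9.2, 1], [-0.0, -0.0, 0.0, 0.0, -1.3, 8.6, 1], [-0.0, -0.0, 0.0, 0.0, -0.6, 8.7, 1], [-0.0, -0.0, 0.0, 0.0, 0.1, 8.7, 1], [-0.0, -0.0, 0.0, 0.0, 0.8, 8.6, 1], [-0.0, -0.0, 0.0, 0.0, 1.4, 8.6, 1], [-0.0, -0.0, 0.0, 0.0, 0.1, 0.6, 1], [-0.0, -0.0, 0.0, 0.0, 0.0, 0.0, 1]]
```

```bash
python3 -m crank '[[0,0,0,0,0.6,8.5,1],[0,0,0,0,-0.9,7.5,1],[0,0,0,0,-0.4,7,1]]'; python3 - <<'E'
from h import *
state();arc(.06,8)
p=eyes.get_image("scene"); cv2.imwrite("pics/c_s.png",cv2.resize(p["image"][60:210,130:290,::-1],None,fx=4,fy=4))
E
```

```text
t: 7.52
tool_pos: [0.4768, 0.147, 0.316]
tool_rot: [-2.04, -2.381, 0.006]
contact_force: [3.5, 0.9, 0.5]
opening: 0.0088
t 7.52 grasp [0.4757 0.1471 0.161 ] F [3.5 0.9 0.5] M [ 0.32 -0.83 -0.04] op 0.0088 q [ 0.15 -0.18  1.99  0.    1.34 -0.01]
z [-0.007  0.001 -1.   ] y [ 0.988  0.153 -0.007]
theta 0.244 r 0.1096 y 0.0507 F [3.5 0.9 0.5] op 0.0088
[[-0.001, -0.0, 0.0, 0.0, 1.1, 6.5, 1], [-0.001, -0.0, 0.0, 0.0, 0.4, 6.5, 1], [-0.001, -0.0, 0.0, 0.0, 0.8, 6.5, 1], [-0.001, -0.0, 0.0, 0.0, 1.2, 6.4, 1], [-0.001, -0.0, 0.0, 0.0, 0.1, 0.4, 1], [-0.001, -0.0, 0.0, 0.0, 0.0, 0.0, 1], [-0.001, -0.0, 0.0, 0.0, 0.0, 0.0, 1], [-0.001, -0.0, 0.0, 0.0, 0.0, 0.0, 1]]
```

View pics/c_s.png

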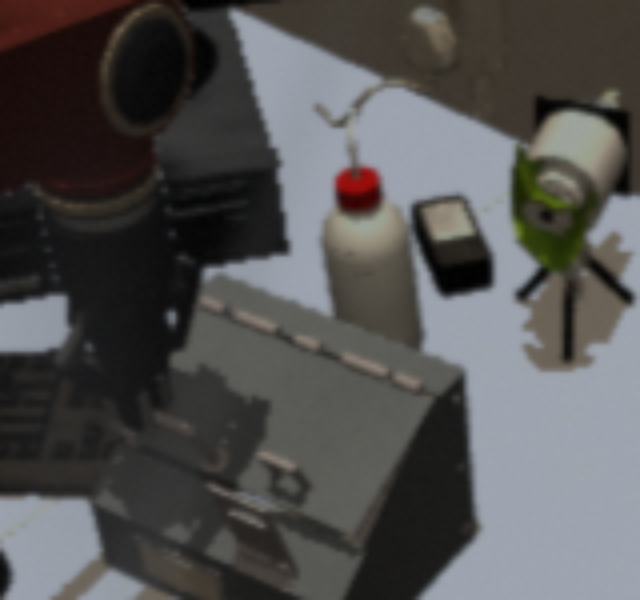

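The flap is nearly shut and the fingers still hold the bar at (150,425). Finishing gently.

```bash
python3 -m crank '[[0,0,0,0,1,5.5,1],[0,0,0,0,0.6,5.5,1],[0,0,0,0,0.8,5,1],[0,0,0,0,1,4,1],[0,0,0,0,0.5,3,1]]'; python3 - <<'E'
from h import *
state();arc(.06,4)
E
```

```text
t: 7.98
tool_pos: [0.4812, 0.1476, 0.2908]
tool_rot: [-2.039, -2.379, 0.01]
contact_force: [-8.0, 0.0, 11.5]
opening: 0.0086
t 7.98 grasp [0.4796 0.1477 0.1358] F [-8.   0.  11.5] M [-0.07  1.13 -0.03] op 0.0086 q [ 0.15 -0.14  2.    0.    1.3  -0.  ]
z [-0.01   0.001 -1.   ] y [ 0.988  0.153 -0.01 ]
theta 0.009 r 0.1078 y 0.0507 F [-8.   0.  11.5] op 0.0086
[[-0.002, -0.001, 0.0, 0.0, -0.5, 1.1, 1], [-0.002, -0.001, 0.0, 0.0, 0.0, 0.0, 1], [-0.002, -0.001, 0.0, 0.0, 0.0, 0.0, 1], [-0.002, -0.001, 0.0, 0.0, 0.0, 0.0, 1]]
```

The reaction lies along the slope normal with theta near 0, so the flap is on its seat. One small press, then check.

```bash
python3 -m crank '[[0,0,0,0,0.5,1.5,1],[0,0,0,0,0,0,1],[0,0,0,0,0,0,1]]'; python3 - <<'E'
from h import *
state();arc(.06,1)
p=eyes.get_image("scene"); overlay(p,b,0.0,1.2,(140,85,260,235),"pics/d_s.png",4)
E
```

```text
t: 8.23
tool_pos: [0.4819, 0.1478, 0.2923]
tool_rot: [-2.036, -2.376, 0.019]
contact_force: [-4.6, -0.4, 5.3]
opening: 0.0088
t 8.23 grasp [0.4792 0.1477 0.1373] F [-4.6 -0.4  5.3] M [-0.02  0.66 -0.02] op 0.0088 q [ 0.15 -0.14  1.99  0.    1.31 -0.  ]
z [-0.017 -0.001 -1.   ] y [ 0.988  0.153 -0.017]
theta 0.023 r 0.1079 y 0.0507 F [-4.6 -0.4  5.3] op 0.0088
[[-0.017, -0.002, 0.001, 0.0, -0.1, 2.6, 1]]
```

View pics/d_s.png

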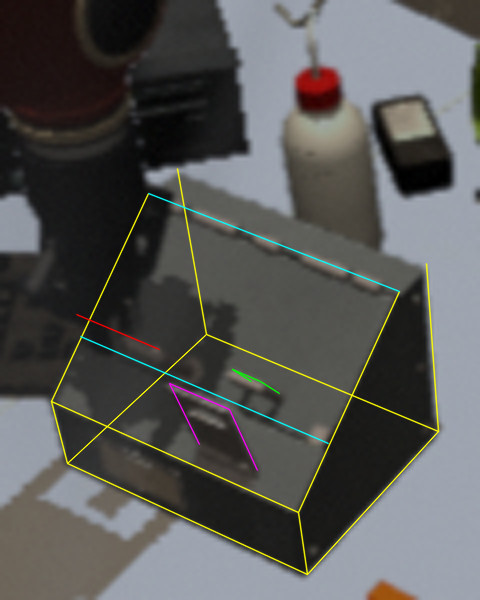

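The flap is shut: it is pressed on its seat with about 7 N along the normal, and its staple and free edge match the model. Releasing with a small opening and withdrawing upward.

```bash
python3 -m crank '[[0,0,0,0,0,0,0.4],[0,0,0,0,0,0,0.4],[0,0,0,0,0,0,0.4],[0,0,0,0,0,-20,0.4],[0,0,0,0,0,-35,0.4],[0,0,0,0,0,-35,0.4]]'; python3 - <<'E'
from h import *
state()
P={n:eyes.get_image(n) for n in["scene","top"]}
overlay(P["scene"],b,0.0,1.2,(140,85,260,235),"pics/e_s.png",4)
obs={k:[] for k in["sharps_bin","flap_hinge","pull_bar","hasp_hinge","hasp_plate","staple_eye"]}
g={"sharps_bin":W(b,np.zeros(3)),"flap_hinge":W(b,H),"pull_bar":W(b,bar(0)),"hasp_hinge":W(b,HH),"hasp_plate":W(b,plate(1.2)),"staple_eye":W(b,eye(0))}
for n in P:
  for q in obs:
    for d in spotter.mark_of(q,P[n]):
      c=np.array(d["centre"])
      if np.linalg.norm(c-g[q])<.02: print(n,q,np.round((c-g[q])*1e3,1),round(d["confidence"],2)); break
E
```

```text
t: 8.78
tool_pos: [0.4812, 0.1472, 0.3731]
tool_rot: [-2.027, -2.366, 0.047]
contact_force: [1.3, -0.0, 0.6]
opening: 0.0255
t 8.78 grasp [0.4752 0.1462 0.2183] F [ 1.3 -0.   0.6] M [-0.05 -0.03 -0.  ] op 0.0255 q [ 0.15 -0.21  1.92 -0.    1.48 -0.01]
z [-0.039 -0.006 -0.999] y [ 0.987  0.153 -0.04 ]
scene sharps_bin [ 0.5  1.4 -2. ] 0.7
scene flap_hinge [ 0.9  1.2 -0.6] 0.97
scene pull_bar [-0.4 -3.3 -4. ] 0.72
scene hasp_hinge [-0.   2.2 -3.6] 0.85
scene hasp_plate [ 0.4 -0.7 -0.7] 0.49
scene staple_eye [-0.7 -1.1  1.7] 0.87
top sharps_bin [ 4.  -0.6 -0.9] 0.68
top flap_hinge [-3.5  2.5 -4.2] 0.88
top pull_bar [ 4.4  0.7 -1.9] 0.95
top hasp_hinge [2.2 1.9 4.2] 0.93
top hasp_plate [-2.8  1.2 -1. ] 0.53
top staple_eye [0.8 4.4 0.2] 0.78
```

View pics/e_s.png

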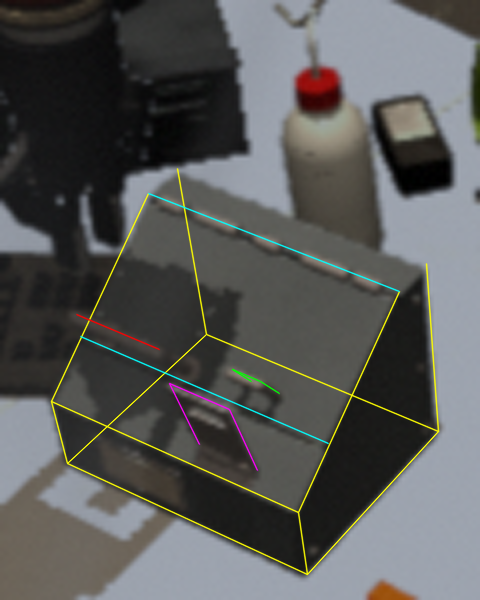

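The flap stays shut after release, and the marks agree with the model within 4 mm. Next comes the hasp. I'll close the fingers and tilt the tool along the slope normal, on the robot side of the strap.

```bash
cat >> h.py <<'E'
def Rslope(sgn=1):
    M=Rb(b); y=sgn*(M@Y); z=-(M@N); return np.stack([np.cross(y,z),y,z],1)
def hpt(u,n): return W(b,HH+u*U+n*N)
E
python3 - <<'E'
from h import *
print(hpt(-.022,.075))
rows_to(hpt(-.022,.075),Rslope(),1,grasp=.173)
E
```

```text
[0.41855631 0.03949321 0.123797  ]
n 14 d [-0.1613 -0.123  -0.1082] rv [-0.506 -0.507 -1.509]
[[-0.036, -0.036, -0.108, -6.9, -12.5, 8.2, 1], [-0.036, -0.036, -0.108, -5.2, -13.4, 7.9, 1], [-0.036, -0.036, -0.108, -3.5, -14.1, 7.6, 1], [-0.036, -0.036, -0.108, -1.6, -14.7, 7.2, 1], [-0.036, -0.036, -0.108, 0.2, -15.0, 6.7, 1], [-0.036, -0.036, -0.108, 2.1, -15.1, 6.1, 1], [-0.036, -0.036, -0.108, 3.9, -15.0, 5.4, 1], [-0.036, -0.036, -0.108, 5.7, -14.7, 4.7, 1], [-0.036, -0.036, -0.108, 7.4, -14.1, 3.9, 1], [-0.036, -0.036, -0.108, 9.0, -13.4, 3.1, 1], [-0.036, -0.036, -0.108, 10.5, -12.4, 2.3, 1], [-0.036, -0.036, -0.108, 11.9, -11.3, 1.5, 1], [-0.036, -0.036, -0.108, 13.0, -10.0, 0.7, 1], [-0.036, -0.036, -0.108, 14.0, -8.5, -0.2, 1]]
```

```bash
python3 -m crank '[[-0.036,-0.036,-0.108,-7,-12.5,4,1],[-0.036,-0.036,-0.108,-5,-13.5,4,1],[-0.036,-0.036,-0.108,-3.5,-14,4,1],[-0.036,-0.036,-0.108,-1.5,-14.5,5,1],[-0.036,-0.036,-0.108,0,-15,5,1],[-0.036,-0.036,-0.108,2,-15,5,1],[-0.036,-0.036,-0.108,4,-15,5,1],[-0.036,-0.036,-0.108,6,-14.5,5,1]]'; python3 - <<'E'
from h import *
state()
rows_to(hpt(-.022,.075),Rslope(),1,grasp=.173)
E
```

```text
t: 10.15
tool_pos: [0.3895, 0.0754, 0.3283]
tool_rot: [0.681, 2.678, 0.023]
contact_force: [-0.1, 0.7, 0.2]
opening: 0.0001
t 10.15 grasp [0.4455 0.0637 0.1842] F [-0.1  0.7  0.2] M [0.05 0.17 0.  ] op 0.0001 q [ 0.03 -0.61  2.29 -0.1   1.09 -1.02]
z [ 0.361 -0.076 -0.929] y [0.458 0.883 0.106]
n 6 d [-0.0691 -0.0511 -0.0628] rv [-0.205 -0.206 -0.607]
[[-0.034, -0.034, -0.101, 9.1, -13.9, 6.2, 1], [-0.034, -0.034, -0.101, 10.7, -13.1, 5.4, 1], [-0.034, -0.034, -0.101, 12.1, -12.1, 4.6, 1], [-0.034, -0.034, -0.101, 13.4, -11.0, 3.8, 1], [-0.034, -0.034, -0.101, 14.6, -9.7, 2.9, 1], [-0.034, -0.034, -0.101, 15.6, -8.2, 2.1, 1]]
```

```bash
cat >> h.py <<'E'
def Rt(deg,sgn=1): # tilt forward by deg, y along sgn*bin y
    a=np.radians(deg); M=Rb(b); z=M@np.array([np.sin(a),0,-np.cos(a)]); y=sgn*(M@Y); return np.stack([np.cross(y,z),y,z],1)
E
python3 - <<'E'
from h import *
print(hpt(-.018,.06), hpt(-.018,.06)-.173*Rt(20)[:,2])
rows_to(hpt(-.018,.07),Rt(20),1,grasp=.173)
E
```

```text
[0.43030346 0.04130468 0.113808  ] [0.37182518 0.03228703 0.27637482]
n 6 d [-0.0233 -0.044  -0.0437] rv [-0.124  0.048 -0.627]
[[-0.021, 0.008, -0.105, 2.3, -9.0, 5.9, 1], [-0.021, 0.008, -0.105, 3.2, -8.9, 5.8, 1], [-0.021, 0.008, -0.105, 4.1, -8.6, 5.6, 1], [-0.021, 0.008, -0.105, 4.9, -8.2, 5.5, 1], [-0.021, 0.008, -0.105, 5.7, -7.8, 5.3, 1], [-0.021, 0.008, -0.105, 6.5, -7.3, 5.2, 1]]
```

```bash
python3 -m crank '[[-0.021,0.008,-0.105,2.5,-9,-4,1],[-0.021,0.008,-0.105,3,-9,-4,1],[-0.021,0.008,-0.105,6,-8.5,-4,1],[-0.021,0.008,-0.105,8,-8,-3,1],[-0.021,0.008,-0.105,8,-7,0,1],[-0.021,0.008,-0.105,8,-6,0,1],[0,0,0,0,0,0,1]]'; python3 - <<'E'
from h import *
state()
rows_to(hpt(-.018,.035),Rt(20),1,grasp=.173)
p=eyes.get_image("scene"); cv2.imwrite("pics/f_s.png",cv2.resize(p["image"][60:210,130:290,::-1],None,fx=4,fy=4))
E
```

```text
t: 10.73
tool_pos: [0.3359, 0.0334, 0.3229]
tool_rot: [-0.269, 2.783, 0.039]
contact_force: [0.6, -0.4, 0.4]
opening: -0.0
t 10.73 grasp [0.3876 0.0426 0.1771] F [ 0.6 -0.4  0.4] M [-0.06  0.2   0.04] op -0.0000 q [-0.16 -0.84  2.42  0.12  1.24 -1.94]
z [ 0.334  0.06  -0.941] y [-0.19   0.982 -0.005]
n 3 d [ 0.0501  0.0011 -0.067 ] rv [ 0.008 -0.003  0.038]
[[0.003, -0.001, 0.013, -7.9, -2.7, 26.6, 1], [0.003, -0.001, 0.013, -7.9, -2.5, 26.6, 1], [0.003, -0.001, 0.013, -7.9, -2.4, 26.6, 1]]
```

View pics/f_s.png

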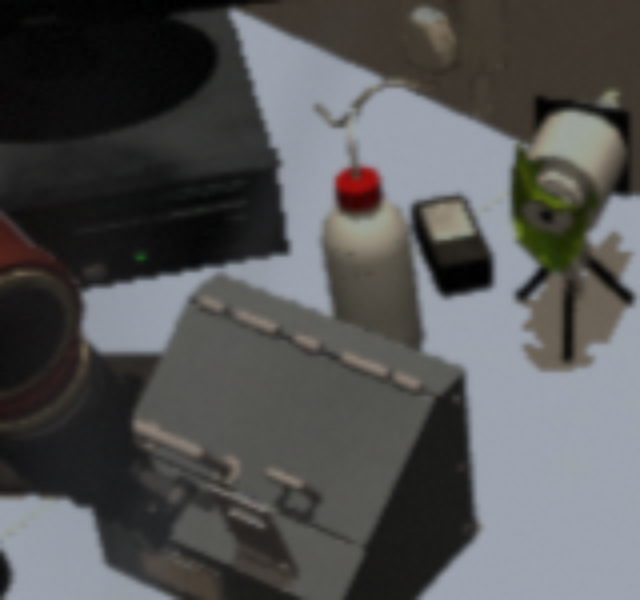

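The flap lies flush, and the hasp stands at (255,540) in the crop. Descending beside it on the robot side.

```bash
python3 -m crank '[[0.003,-0.001,0.013,-6,-2.7,26,1],[0.003,-0.001,0.013,-8,-2.5,26,1],[0.003,-0.001,0.013,-8,-2.5,22,1],[0,0,0,0,0,0,1]]'; python3 - <<'E'
from h import *
state()
rows_to(hpt(-.003,.035),Rt(22),1,grasp=.173)
E
```

```text
t: 11.12
tool_pos: [0.3868, 0.0344, 0.264]
tool_rot: [-0.186, 2.773, 0.033]
contact_force: [-0.2, 0.8, -0.6]
opening: 0.0001
t 11.12 grasp [0.4414 0.0417 0.1191] F [-0.2  0.8 -0.6] M [-0.    0.22  0.  ] op 0.0001 q [-0.13 -0.56  2.37  0.11  0.99 -1.88]
z [ 0.352  0.047 -0.935] y [-0.133  0.991 -0.   ]
n 1 d [ 0.0058  0.0011 -0.0016] rv [-0.008 -0.021 -0.018]
[[-0.008, -0.021, -0.018, -4.9, 0.3, 3.6, 1]]
```

```bash
cat >> h.py <<'E'
def path(wps,g,grasp=.173):
    o=ctrl.get_obs(); Rc=R.from_rotvec(o["tool_rot"]); pc=o["tool_pos"]; out=[]
    for pos,M in wps:
        T=R.from_matrix(M); p1=np.array(pos)-grasp*M[:,2]
        rv=(Rc.inv()*T).as_rotvec(); s=Rc.inv().apply(p1-pc)*1e3
        out.append([round(float(v),3) for v in rv]+[round(float(v),1) for v in s]+[g]); Rc,pc=T,p1
    print(json.dumps(out))
def hasp_wp(h,rho=.034,tilt=None,half=.011):
    t=tilt if tilt is not None else 35-13*np.clip(h/1.2,0,1)
    return hpt(rho*np.cos(h)-half,rho*np.sin(h)),Rt(t)
E
python3 - <<'E'
from h import *
path([hasp_wp(h) for h in (1.3,1.15,1.0,.85,.7,.55,.4,.25,.1)],1)
E
```

```text
[[-0.008, -0.021, -0.018, -6.6, 0.4, 5.5, 1], [-0.0, -0.009, -0.0, -3.4, -0.0, 0.6, 1], [0.0, -0.028, -0.0, 0.0, 0.0, 1.5, 1], [-0.0, -0.028, 0.0, 0.3, -0.0, 2.3, 1], [-0.0, -0.028, 0.0, 0.8, 0.0, 3.1, 1], [-0.0, -0.028, 0.0, 1.4, -0.0, 3.8, 1], [0.0, -0.028, -0.0, 2.1, 0.0, 4.3, 1], [0.0, -0.028, 0.0, 2.9, 0.0, 4.8, 1], [0.0, -0.028, -0.0, 3.8, -0.0, 5.0, 1]]
```

```bash
python3 -m crank '[[-0.008,-0.021,-0.018,-6.5,0.4,5.5,1],[0,-0.009,0,-3.4,0,0.6,1],[0,-0.028,0,0,0,1.5,1],[0,-0.028,0,0.3,0,2.3,1],[0,-0.028,0,0.8,0,3.1,1]]'; python3 - <<'E'
from h import *
state()
path([hasp_wp(h) for h in (.7,.55,.4,.25,.1)],1)
p=eyes.get_image("scene"); cv2.imwrite("pics/g_s.png",cv2.resize(p["image"][60:210,130:290,::-1],None,fx=4,fy=4))
E
```

```text
t: 11.53
tool_pos: [0.4012, 0.0386, 0.2556]
tool_rot: [-0.196, 2.661, 0.053]
contact_force: [-1.7, 0.2, -0.5]
opening: -0.0001
t 11.53 grasp [0.4712 0.0496 0.1177] F [-1.7  0.2 -0.5] M [-0.09  0.42  0.01] op -0.0001 q [-0.12 -0.53  2.37  0.17  0.85 -1.92]
z [ 0.452  0.071 -0.889] y [-0.148  0.989  0.004]
[[0.001, -0.004, -0.006, 1.6, -1.8, -0.3, 1], [-0.0, -0.028, 0.0, 1.4, -0.0, 3.8, 1], [0.0, -0.028, -0.0, 2.1, 0.0, 4.3, 1], [0.0, -0.028, 0.0, 2.9, 0.0, 4.8, 1], [0.0, -0.028, -0.0, 3.8, -0.0, 5.0, 1]]
```

View pics/g_s.png

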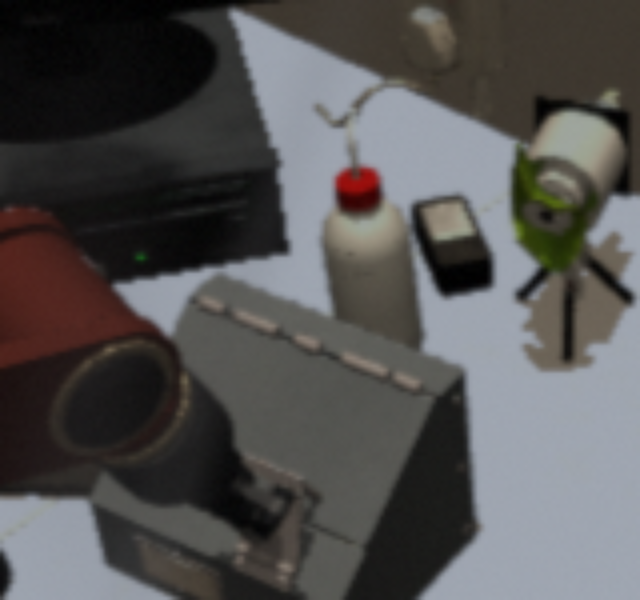

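The hasp is swinging up-slope, with the finger on its plate at (265,505). Continuing.

```bash
python3 -m crank '[[0,-0.02,-0.006,1.6,-1,1.5,1],[0,-0.02,0,1.4,0,3.8,1],[0,-0.02,0,2.1,0,4.3,1],[0,-0.02,0,2.9,0,4.8,1]]'; python3 - <<'E'
from h import *
state()
path([hasp_wp(h) for h in (.1,0)],1)
E
```

```text
t: 11.92
tool_pos: [0.4016, 0.0383, 0.242]
tool_rot: [-0.196, 2.571, 0.058]
contact_force: [-2.2, -0.4, -0.0]
opening: 0.0002
t 11.92 grasp [0.4834 0.051  0.111 ] F [-2.2 -0.4 -0. ] M [-0.08  0.39 -0.04] op 0.0002 q [-0.13 -0.53  2.4   0.23  0.73 -1.98]
z [ 0.528  0.082 -0.845] y [-0.152  0.988  0.001]
[[0.001, -0.028, -0.001, 5.5, -1.4, 5.5, 1], [-0.0, -0.019, 0.0, 3.0, -0.0, 3.4, 1]]
```

```bash
python3 -m crank '[[0,-0.02,0,4.5,-1,5,1],[0,-0.02,0,3,0,4,1],[0,0,0,0,0,2,1]]'; python3 - <<'E'
from h import *
state()
path([hasp_wp(0)],1)
E
```

```text
t: 12.17
tool_pos: [0.4016, 0.0374, 0.2315]
tool_rot: [-0.194, 2.527, 0.061]
contact_force: [-42.0, -8.3, 34.5]
opening: -0.0
t 12.17 grasp [0.4891 0.051  0.1043] F [-42.   -8.3  34.5] M [-0.64  2.96 -0.15] op -0.0000 q [-0.14 -0.52  2.42  0.27  0.67 -2.02]
z [ 0.565  0.087 -0.821] y [-0.153  0.988  0.   ]
[[0.0, -0.003, -0.0, 2.8, -0.6, 0.0, 1]]
```

Pressing harder than intended (about 54 N at the fingertips, within the limits). Backing off.

```bash
python3 -m crank '[[0,0,0,0,0,-2,1],[0,0,0,0,0,0,1]]'; python3 - <<'E'
from h import *
state()
p=eyes.get_image("scene"); cv2.imwrite("pics/i_s.png",cv2.resize(p["image"][60:210,130:290,::-1],None,fx=4,fy=4))
E
```

```text
t: 12.33
tool_pos: [0.4008, 0.0372, 0.2355]
tool_rot: [-0.193, 2.525, 0.061]
contact_force: [0.3, 0.9, -0.4]
opening: 0.0003
t 12.33 grasp [0.4887 0.0507 0.1085] F [ 0.3  0.9 -0.4] M [-0.02  0.28 -0.03] op 0.0003 q [-0.14 -0.53  2.42  0.26  0.67 -2.02]
z [ 0.567  0.087 -0.819] y [-0.152  0.988 -0.   ]
```

View pics/i_s.png

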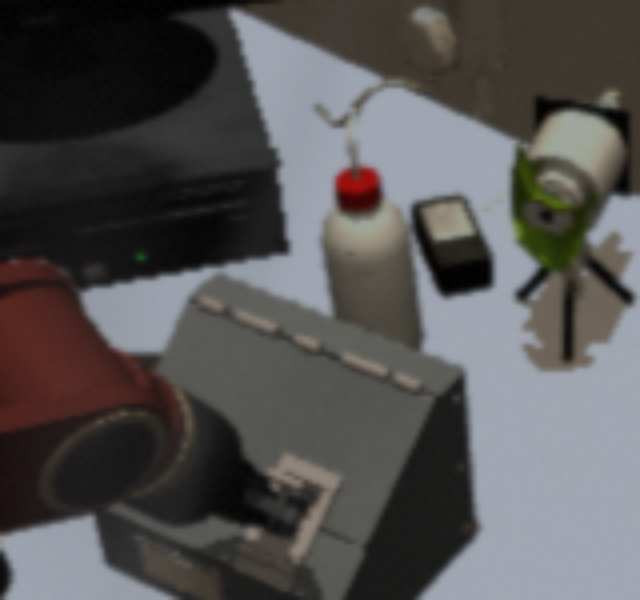

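The hasp is down around the staple at about (300,480). Withdrawing along the normal first, then up, to look.

```bash
python3 -m crank '[[0,0,0,0,0,-18,1],[0,0,0,0,0,-20,1],[0,0,0,-15,0,-20,1],[0,0,0,-17,-10,-25,1],[0.03,0.1,0,-10,-30,-25,1],[0.03,0.1,0,-5,-35,-15,1],[0,0.1,0,0,-40,-5,1],[0,0.1,0,0,-40,0,1]]'; python3 - <<'E'
from h import *
state()
P={n:eyes.get_image(n) for n in["scene","top"]}
cv2.imwrite("pics/j.png",np.hstack([cv2.resize(P["scene"]["image"][130:210,150:250,::-1],(500,400),interpolation=cv2.INTER_CUBIC),cv2.resize(P["top"]["image"][170:260,160:250,::-1],(300,300),interpolation=cv2.INTER_CUBIC).copy() if 0 else cv2.resize(P["top"]["image"][180:260,185:245,::-1],(300,400),interpolation=cv2.INTER_CUBIC)]))
for n in P:
  for q,h in [("hasp_plate",plate(0)),("staple_eye",eye(0)),("pull_bar",bar(0))]:
    for d in spotter.mark_of(q,P[n]): 
      c=np.array(d["centre"])
      if np.linalg.norm(c-W(b,h))<.03: v=Rb(b).T@(c-W(b,h));print(n,q,np.round(np.array([v@U,v@Y,v@N])*1e3,1),round(d["confidence"],2))
E
```

```text
t: 13.05
tool_pos: [0.3865, -0.1202, 0.3795]
tool_rot: [-0.203, 2.933, -0.062]
contact_force: [0.8, 0.4, 0.8]
opening: 0.0003
t 13.05 grasp [ 0.4179 -0.1245  0.2278] F [0.8 0.4 0.8] M [ 0.04  0.07 -0.04] op 0.0003 q [-0.51 -0.57  2.17  0.08  1.35 -2.22]
z [ 0.202 -0.028 -0.979] y [-0.132  0.99  -0.056]
scene hasp_plate [-0.2 -3.1  1.4] 0.63
scene staple_eye [1.8 1.3 1.3] 0.69
scene pull_bar [ 0.5 -2.7  0. ] 0.79
top hasp_plate [-3.2  1.2 -1.5] 0.68
top staple_eye [-1.   5.4 -0.1] 0.92
top pull_bar [ 0.2  0.8 -4.2] 0.77
```

View pics/j.png

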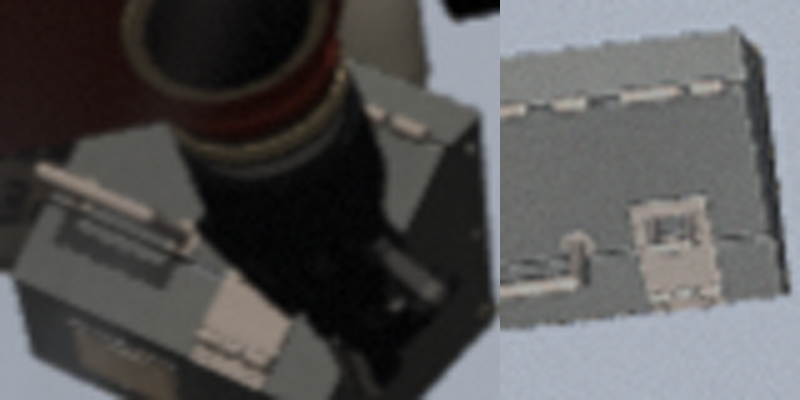

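In the top crop the hasp lies flat with the staple showing in its slot at (675,235), and the marks agree. Now the pin: refine its pose and move above it.

```bash
python3 - <<'E'
from h import *
P={n:eyes.get_image(n) for n in["scene","top"]}
for n in P:
  for q in("pin_grip","pin_shoulder","pin_tip"):
    for d in spotter.mark_of(q,P[n]):
      c=np.array(d["centre"])
      if np.linalg.norm(c[:2]-[.5,-.3])<.06: print(n,q,np.round(c,4),round(d["confidence"],2))
  for d in spotter.outline_of("pin_grip",P[n]):
    ys,xs=np.nonzero(d["region"])
    pr=project(P[n],[[.467,-.282,.008]])[0]
    if abs(xs.mean()-pr[0])<15 and abs(ys.mean()-pr[1])<15:
      im=P[n]["image"]; dark=im.sum(2)<150; reg=d["region"]
      # backproject to z=.008
      Rw=R.from_rotvec(P[n]["rvec"]).as_matrix(); t=np.array(P[n]["tvec"]); f=210/np.tan(np.radians(P[n]["vertical_fov"])/2)
      def bp(x,y,z=.008):
        dd=Rw.T@np.stack([(x-P[n]["cx"])/f,(y-P[n]["cy"])/f,np.ones_like(x)]); c0=-Rw.T@t
        return (c0[:,None]+dd*((z-c0[2])/dd[2]))[:2].T
      for nm,m in(("all",reg),("dark",reg&dark)):
        y,x=np.nonzero(m); w=bp(x*1.,y*1.); c=w.mean(0); e=np.linalg.svd(w-c,full_matrices=False)[2][0]; e*=np.sign(e[0]); pr=(w-c)@e
        print(n,nm,len(w),"c",np.round(c,4),"ang",round(np.degrees(np.arctan2(e[1],e[0])),1),"ext",np.round([pr.min(),pr.max()],4),"ends",np.round(c+e*pr.min(),4),np.round(c+e*pr.max(),4))
rows_to([.467,-.282,.12],Rdown(np.radians(60)),-.2)
E
```

```text
scene pin_grip [ 0.4707 -0.2838  0.0072] 0.79
scene pin_shoulder [ 0.5078 -0.3063  0.0073] 0.73
scene pin_tip [ 0.5442 -0.3259  0.0056] 0.72
scene all 325 c [ 0.4858 -0.2958] ang -31.2 ext [-0.0433  0.0662] ends [ 0.4487 -0.2734] [ 0.5424 -0.3301]
scene dark 225 c [ 0.4738 -0.2886] ang -30.1 ext [-0.0294  0.031 ] ends [ 0.4483 -0.2739] [ 0.5006 -0.3042]
top pin_grip [ 0.4701 -0.2845  0.0075] 0.44
top pin_shoulder [ 0.5029 -0.301   0.0089] 0.75
top pin_tip [ 0.5459 -0.328   0.006 ] 0.54
top all 218 c [ 0.4845 -0.2895] ang -31.6 ext [-0.0439  0.0642] ends [ 0.4472 -0.2665] [ 0.5392 -0.3232]
top dark 1 c [ 0.4468 -0.2792] ang 0.0 ext [0. 0.] ends [ 0.4468 -0.2792] [ 0.4468 -0.2792]
n 6 d [ 0.0804 -0.1634 -0.1012] rv [0.014 0.208 0.659]
[[0.002, 0.035, 0.11, -5.9, -27.8, 19.9, -0.2], [0.002, 0.035, 0.11, -9.6, -26.9, 19.7, -0.2], [0.002, 0.035, 0.11, -13.1, -25.6, 19.4, -0.2], [0.002, 0.035, 0.11, -16.5, -24.0, 18.9, -0.2], [0.002, 0.035, 0.11, -19.7, -21.9, 18.3, -0.2], [0.002, 0.035, 0.11, -22.6, -19.6, 17.7, -0.2]]
```

```bash
python3 -m crank '[[0.002,0.035,0.11,-6,-28,18,-0.2],[0.002,0.035,0.11,-10,-27,18,-0.2],[0.002,0.035,0.11,-13,-26,18,-0.2],[0.002,0.035,0.11,-16,-24,18,-0.2],[0.002,0.035,0.11,-20,-22,18,-0.2],[0.002,0.035,0.11,-22,-19,17,-0.2],[0,0,0,0,0,0,-0.2]]'; python3 - <<'E'
from h import *
state()
rows_to([.468,-.2825,.06],Rdown(np.radians(59)),-.2)
P={n:eyes.get_image(n) for n in["scene","top"]}
b2=[.5442,.1044,.153]
overlay(P["scene"],b,0,0,(140,85,260,235),"pics/k_s.png",4)
cv2.imwrite("pics/k_p.png",cv2.resize(P["scene"]["image"][200:330,220:380,::-1],None,fx=4,fy=4))
E
```

```text
t: 14.53
tool_pos: [0.4686, -0.2894, 0.2811]
tool_rot: [-0.858, -3.021, -0.003]
contact_force: [-0.7, 0.8, -1.6]
opening: 0.0515
t 14.53 grasp [ 0.4685 -0.2891  0.1261] F [-0.7  0.8 -1.6] M [ 0.03  0.02 -0.05] op 0.0515 q [-0.69 -0.01  1.89  0.    1.26 -1.71]
z [-0.     0.002 -1.   ] y [0.526 0.851 0.002]
n 2 d [-0.0006  0.0069 -0.0661] rv [ 0.002 -0.001 -0.013]
[[0.001, -0.001, -0.006, 2.0, 2.7, 33.1, -0.2], [0.001, -0.001, -0.006, 2.0, 2.8, 33.1, -0.2]]
```

View pics/k_s.png

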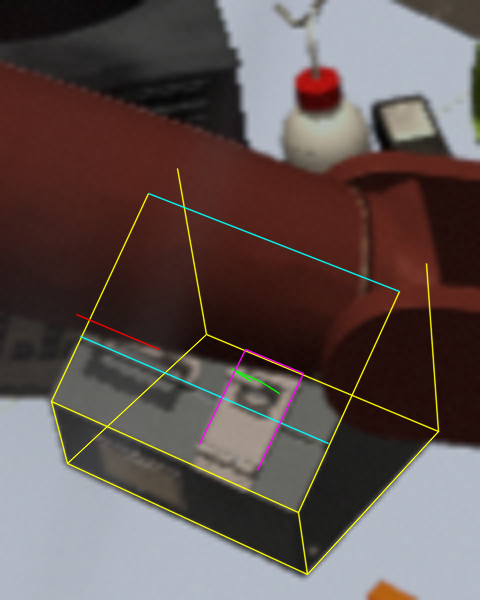

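View pics/k_p.png

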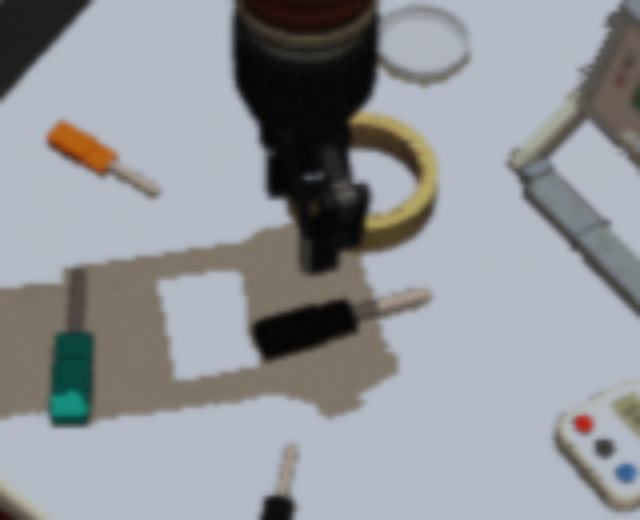

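The pin lies directly below the fingers at (310,325) in the crop, with both jaws clear of it. The hasp outline matches the flat position. Descending.

```bash
python3 -m crank '[[0.001,0,-0.006,2,3,33,-0.2],[0.001,0,-0.006,2,3,33,-0.2],[0,0,0,0,0,20,-0.2],[0,0,0,0,0,0,-0.2]]'; python3 - <<'E'
from h import *
state()
rows_to([.468,-.2825,.021],Rdown(np.radians(59)),-.2)
E
```

```text
t: 14.97
tool_pos: [0.4698, -0.2783, 0.205]
tool_rot: [0.815, 3.014, -0.009]
contact_force: [-0.6, 1.0, -0.6]
opening: 0.0509
t 14.97 grasp [ 0.4724 -0.28    0.05  ] F [-0.6  1.  -0.6] M [ 0.06  0.07 -0.02] op 0.0509 q [-0.67  0.07  1.95  0.    1.1  -1.72]
z [ 0.017 -0.011 -1.   ] y [ 0.504  0.864 -0.001]
n 1 d [-0.0018 -0.0042 -0.029 ] rv [-0.001  0.02   0.013]
[[-0.001, 0.02, 0.013, 0.0, -4.5, 29.0, -0.2]]
```

```bash
python3 -m crank '[[0,0.02,0.013,0,-4.5,15,-0.2],[0,0,0,0,0,12,-0.2],[0,0,0,0,0,0,-0.2]]'; python3 - <<'E'
from h import *
state()
rows_to([.468,-.2825,.021],Rdown(np.radians(59)),-.2)
E
```

```text
t: 15.22
tool_pos: [0.4685, -0.2806, 0.183]
tool_rot: [0.831, 3.022, -0.004]
contact_force: [-0.3, -0.3, -0.8]
opening: 0.0511
t 15.22 grasp [ 0.4695 -0.2813  0.028 ] F [-0.3 -0.3 -0.8] M [-0.02  0.03  0.03] op 0.0511 q [-0.68  0.11  1.95  0.    1.07 -1.71]
z [ 0.006 -0.005 -1.   ] y [ 0.511  0.86  -0.001]
n 1 d [-0.0005 -0.0019 -0.007 ] rv [-0.001  0.008  0.005]
[[-0.001, 0.008, 0.005, -0.5, -1.9, 7.0, -0.2]]
```

```bash
python3 -m crank '[[0,0.008,0.005,0,-1,7,-0.2],[0,0,0,0,0,0,0.3],[0,0,0,0,0,0,1],[0,0,0,0,0,0,1],[0,0,0,0,0,0,1],[0,0,0,0,0,0,1]]' 45; python3 - <<'E'
from h import *
state()
E
```

```text
t: 15.72
tool_pos: [0.4702, -0.2819, 0.1825]
tool_rot: [0.834, 3.019, -0.007]
contact_force: [0.1, 0.2, -1.3]
opening: 0.0224
t 15.72 grasp [ 0.4714 -0.2829  0.0275] F [ 0.1  0.2 -1.3] M [-0.01 -0.08  0.02] op 0.0224 q [-0.68  0.12  1.95 -0.    1.07 -1.71]
z [ 0.008 -0.007 -1.   ] y [ 0.513  0.858 -0.002]
```

The grip holds, but only about 6 mm deep. I'll reopen and go lower for a secure hold.

```bash
python3 -m crank '[[0,0,0,0,0,0,0.1],[0,0,0,0,0,0,0.1],[0,0.008,0,0,-1,8,0.1],[0,0,0,0,0,3,0.1],[0,0,0,0,0,0,0.1]]' 45; python3 - <<'E'
from h import *
state()
E
```

```text
t: 16.13
tool_pos: [0.4705, -0.2836, 0.1721]
tool_rot: [0.836, 3.024, -0.005]
contact_force: [0.6, 0.6, 5.4]
opening: 0.0386
t 16.13 grasp [ 0.471  -0.2842  0.0171] F [0.6 0.6 5.4] M [ 0.22 -0.03 -0.04] op 0.0386 q [-0.68  0.14  1.94 -0.    1.05 -1.71]
z [ 0.003 -0.004 -1.   ] y [ 0.514  0.858 -0.002]
```

```bash
python3 -m crank '[[0,0,0,0,0,-3,0.1],[0,0,0,0,0,0,1],[0,0,0,0,0,0,1],[0,0,0,0,0,0,1],[0,0,0,0,0,0,1]]' 45; python3 - <<'E'
from h import *
state()
E
```

```text
t: 16.55
tool_pos: [0.4704, -0.2836, 0.1748]
tool_rot: [0.836, 3.025, -0.005]
contact_force: [-0.6, -0.4, -0.8]
opening: 0.0228
t 16.55 grasp [ 0.4707 -0.2841  0.0198] F [-0.6 -0.4 -0.8] M [-0.04  0.06  0.06] op 0.0228 q [-0.68  0.13  1.94 -0.    1.06 -1.71]
z [ 0.002 -0.004 -1.   ] y [ 0.514  0.858 -0.002]
```

```bash
python3 -m crank '[[0,0,0,0,0,-15,1],[0,0,0,0,0,-35,1],[0,0,0.1,0,0,-35,1],[0,0,0.12,0,0,-40,1],[0,0,0.12,0,0,-40,1],[0,0,0.12,0,0,-35,1],[0,0,0.12,0,0,-30,1],[0,0,0.12,0,0,-20,1]]'; python3 - <<'E'
from h import *
state()
p=eyes.get_image("scene"); cv2.imwrite("pics/l_s.png",cv2.resize(p["image"][100:330,180:380,::-1],None,fx=2.6,fy=2.6))
E
```

```text
t: 17.22
tool_pos: [0.4673, -0.2808, 0.4226]
tool_rot: [-1.847, -2.514, 0.001]
contact_force: [0.9, -0.7, -0.1]
opening: 0.0228
t 17.22 grasp [ 0.4645 -0.2788  0.2676] F [ 0.9 -0.7 -0.1] M [-0.02 -0.03 -0.  ] op 0.0228 q [-0.68 -0.14  1.77 -0.    1.53 -0.98]
z [-0.018  0.013 -1.   ] y [ 0.954  0.299 -0.014]
```

View pics/l_s.png

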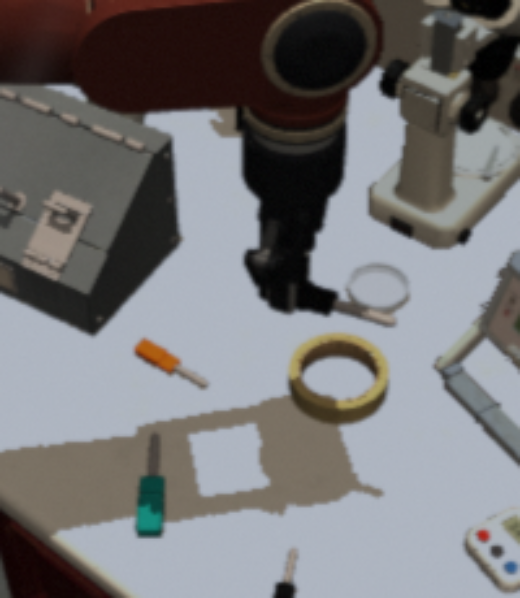

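```bash
cat >> h.py <<'E'
TIP=np.array([-.0885,0,.167])
def tip_to(du,dy,dn,g=1,n=None,tilt=35,show=True):
    """pin tip at eye + offsets (slope frame)"""
    M=Rt(tilt,-1) if tilt!=35 else Rslope(-1)
    t=W(b,eye(0)+du*U+dy*Y+dn*N); p1=t-M@TIP
    rows_to(p1+.155*M[:,2],M,g,n)
def tip_now():
    o=ctrl.get_obs(); M=R.from_rotvec(o["tool_rot"]).as_matrix(); t=o["tool_pos"]+M@TIP
    v=Rb(b).T@(t-W(b,eye(0))); px=Rb(b).T@(-M[:,0])
    print("t %.2f tip rel eye u,y,n mm"%o["t"],np.round(np.array([v@U,v@Y,v@N])*1e3,1),"pin dir (-u,y,n)",np.round([-(px@U),px@Y,px@N],3),"F",np.round(o["contact_force"],1),"op %.4f"%o["opening"])
E
python3 - <<'E'
from h import *
tip_to(.035,0,.05)
E
```

```text
n 15 d [ 0.0247  0.3322 -0.0654] rv [-0.54   0.451  1.653]
[[-0.036, 0.03, 0.11, 20.6, 8.2, 4.5, 1], [-0.036, 0.03, 0.11, 21.2, 5.7, 5.4, 1], [-0.036, 0.03, 0.11, 21.5, 3.1, 6.2, 1], [-0.036, 0.03, 0.11, 21.5, 0.5, 6.9, 1], [-0.036, 0.03, 0.11, 21.2, -2.1, 7.5, 1], [-0.036, 0.03, 0.11, 20.6, -4.7, 8.0, 1], [-0.036, 0.03, 0.11, 19.7, -7.2, 8.4, 1], [-0.036, 0.03, 0.11, 18.5, -9.7, 8.7, 1], [-0.036, 0.03, 0.11, 17.1, -11.9, 8.9, 1], [-0.036, 0.03, 0.11, 15.4, -14.0, 8.9, 1], [-0.036, 0.03, 0.11, 13.4, -16.0, 8.8, 1], [-0.036, 0.03, 0.11, 11.3, -17.6, 8.5, 1], [-0.036, 0.03, 0.11, 9.1, -19.1, 8.2, 1], [-0.036, 0.03, 0.11, 6.7, -20.2, 7.7, 1], [-0.036, 0.03, 0.11, 4.2, -21.1, 7.1, 1]]
```

```bash
python3 -m crank '[[-0.036,0.03,0.11,20,8,0,1],[-0.036,0.03,0.11,21,6,1,1],[-0.036,0.03,0.11,21,3,2,1],[-0.036,0.03,0.11,21,0,2,1],[-0.036,0.03,0.11,21,-2,3,1],[-0.036,0.03,0.11,20,-5,3,1],[-0.036,0.03,0.11,19,-7,4,1],[-0.036,0.03,0.11,18,-10,4,1]]'; python3 - <<'E'
from h import *
state()
tip_to(.035,0,.05)
E
```

```text
t: 17.93
tool_pos: [0.4775, -0.1085, 0.4262]
tool_rot: [-2.722, -1.387, -0.564]
contact_force: [0.6, -0.1, -1.1]
opening: 0.0228
t 17.93 grasp [ 0.5244 -0.0786  0.2815] F [ 0.6 -0.1 -1.1] M [-0.12  0.25  0.03] op 0.0228 q [-0.44 -0.36  1.96  0.32  1.35  0.15]
z [ 0.303  0.193 -0.933] y [ 0.788 -0.601  0.131]
n 7 d [ 0.0152  0.1594 -0.0645] rv [-0.241  0.204  0.738]
[[-0.034, 0.029, 0.105, 15.8, -13.2, 13.6, 1], [-0.034, 0.029, 0.105, 13.9, -15.2, 13.6, 1], [-0.034, 0.029, 0.105, 11.8, -17.0, 13.4, 1], [-0.034, 0.029, 0.105, 9.5, -18.6, 13.1, 1], [-0.034, 0.029, 0.105, 7.1, -19.9, 12.7, 1], [-0.034, 0.029, 0.105, 4.6, -21.0, 12.1, 1], [-0.034, 0.029, 0.105, 2.0, -21.7, 11.5, 1]]
```

```bash
python3 -m crank '[[-0.034,0.029,0.105,16,-13,8,1],[-0.034,0.029,0.105,14,-15,8,1],[-0.034,0.029,0.105,12,-17,10,1],[-0.034,0.029,0.105,9.5,-18.5,10,1],[-0.034,0.029,0.105,7,-20,10,1],[-0.034,0.029,0.105,4.5,-21,10,1],[-0.034,0.029,0.105,2,-22,10,1],[0,0,0,0,0,0,1]]'; python3 - <<'E'
from h import *
state();tip_now()
tip_to(.035,0,.03)
p=eyes.get_image("scene"); cv2.imwrite("pics/m_s.png",cv2.resize(p["image"][85:235,140:280,::-1],None,fx=4,fy=4))
p=eyes.get_image("top"); cv2.imwrite("pics/m_t.png",cv2.resize(p["image"][160:260,150:270,::-1],None,fx=5,fy=5))
E
```

```text
t: 18.6
tool_pos: [0.4819, 0.0544, 0.375]
tool_rot: [-2.942, -0.198, -0.923]
contact_force: [0.6, 0.2, -1.7]
opening: 0.0229
t 18.60 grasp [0.5695 0.0678 0.2479] F [ 0.6  0.2 -1.7] M [-0.04  0.35  0.04] op 0.0229 q [-0.07 -0.43  2.11  0.17  0.87  1.3 ]
z [ 0.565  0.087 -0.82 ] y [ 0.137 -0.99  -0.011]
t 18.60 tip rel eye u,y,n mm [34.   6.7 67. ] pin dir (-u,y,n) [1.    0.019 0.002] F [ 0.6  0.2 -1.7] op 0.0229
n 1 d [ 0.0221 -0.0017 -0.0297] rv [ 0.     0.002 -0.019]
[[0.0, 0.002, -0.019, 0.8, 5.0, 36.7, 1]]
```

View pics/m_s.png

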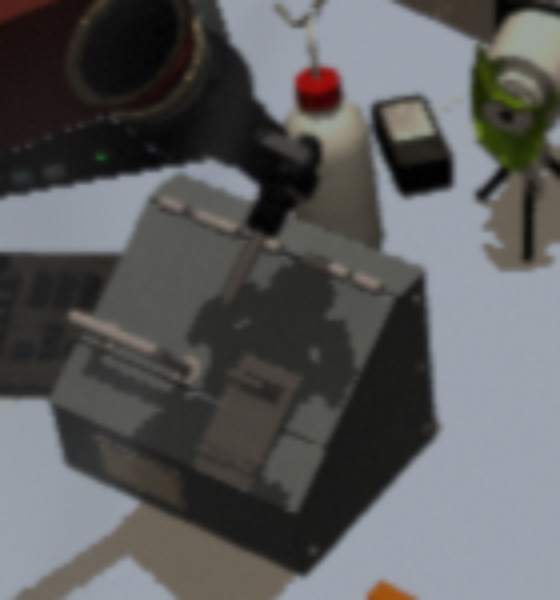

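View pics/m_t.png

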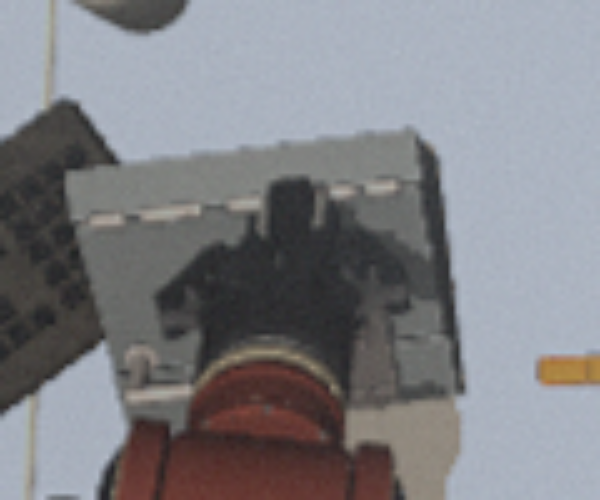

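The scene view shows the pin pointing down-slope, tip at about (230,300), above the staple at (262,375) in the crop. Lowering in line with the staple.

```bash
python3 -m crank '[[0,0.002,-0.019,0.8,5,36,1],[0,0,0,0,0,0,1]]'; python3 - <<'E'
from h import *
tip_now()
tip_to(.025,0,.004)
E
```

```text
t: 18.87
tool_pos: [0.5052, 0.0492, 0.3471]
tool_rot: [-2.947, -0.239, -0.932]
contact_force: [-1.6, -0.1, -3.9]
opening: 0.0229
t 18.87 tip rel eye u,y,n mm [36.6 -4.8 31.1] pin dir (-u,y,n) [ 1.   -0.01 -0.  ] F [-1.6 -0.1 -3.9] op 0.0229
n 1 d [ 0.0055  0.0045 -0.0288] rv [ 0.002 -0.     0.01 ]
[[0.002, -0.0, 0.01, -11.5, -3.7, 27.1, 1]]
```

```bash
python3 -m crank '[[0,0,0.008,-6,-3,14,1],[0,0,0,-4,0,10,1],[0,0,0,0,0,0,1],[0,0,0,0,0,0,1]]'; python3 - <<'E'
from h import *
tip_now();state()
tip_to(.020,0,.002)
p=eyes.get_image("scene"); 
o=ctrl.get_obs(); M=R.from_rotvec(o["tool_rot"]).as_matrix()
pts=[o["tool_pos"]+M@TIP, o["tool_pos"]+M@(TIP+[.05,0,0]), W(b,eye(0))]
q=project(p,pts); 
im=cv2.resize(p["image"][150:210,170:230,::-1],None,fx=10,fy=10,interpolation=cv2.INTER_CUBIC)
for k,c in zip(q,[(0,0,255),(255,0,0),(0,255,0)]): cv2.circle(im,tuple(np.int32((k+.5-[170,150])*10)),4,c,1)
cv2.imwrite("pics/n_s.png",im)
for qn in("pin_tip","staple_eye","pin_shoulder"):
  for d in spotter.mark_of(qn,p): 
    c=np.array(d["centre"]); v=Rb(b).T@(c-W(b,eye(0)))
    if np.linalg.norm(v)<.12: print(qn,np.round(np.array([v@U,v@Y,v@N])*1e3,1),round(d["confidence"],2))
E
```

```text
t: 19.2
tool_pos: [0.5123, 0.0488, 0.3224]
tool_rot: [-2.949, -0.228, -0.932]
contact_force: [0.2, 0.8, -0.7]
opening: 0.0227
t 19.20 tip rel eye u,y,n mm [28.1 -6.3  6.9] pin dir (-u,y,n) [ 1.    -0.003 -0.   ] F [ 0.2  0.8 -0.7] op 0.0227
t 19.20 grasp [0.6004 0.0615 0.1955] F [ 0.2  0.8 -0.7] M [-0.07  0.34 -0.03] op 0.0227 q [-0.08 -0.29  2.1   0.19  0.74  1.24]
z [ 0.568  0.082 -0.819] y [ 0.152 -0.988  0.006]
n 1 d [-0.0045  0.0045 -0.0086] rv [ 0.005 -0.     0.003]
[[0.005, -0.0, 0.003, -8.0, -5.1, 4.8, 1]]
pin_tip [25.  -2.7  8.3] 0.67
pin_tip [-25.4   1.2 -11.3] 0.43
staple_eye [-0.5  1.5  0.5] 0.92
pin_shoulder [ 80.3 -10.5   5.4] 0.5
pin_shoulder [ 91.7  47.9 -14.5] 0.17
```

View pics/n_s.png

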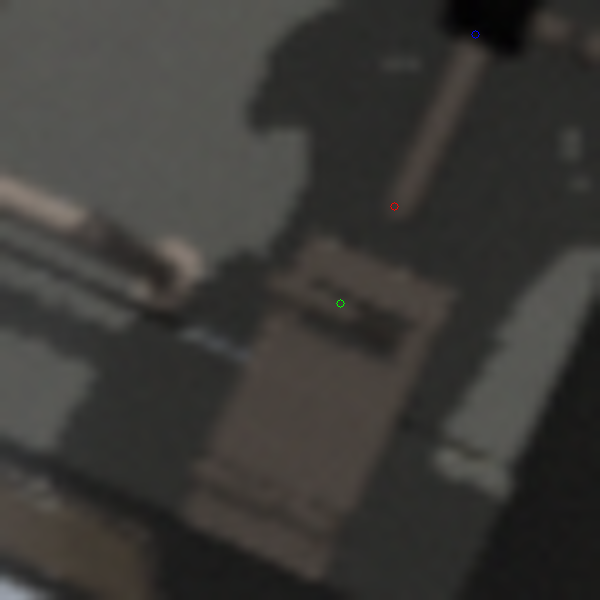

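```bash
python3 - <<'E'
from h import *
p=eyes.get_image("scene")
im=p["image"].astype(float)
for i in range(3): im+=eyes.get_image("scene")["image"]
im=np.clip(im/4*2.6-30,0,255).astype(np.uint8)
x0,y0,s=190,155,12
im=cv2.resize(im[155:200,190:235,::-1],None,fx=s,fy=s,interpolation=cv2.INTER_CUBIC)
def L(a,c,col):
    q=(project(p,[W(b,a),W(b,c)])+.5-[x0,y0])*s
    cv2.line(im,tuple(np.int32(q[0])),tuple(np.int32(q[1])),col,1,cv2.LINE_AA)
E0=H-.092*U-.045*Y
for y in(-.0115,.0115): L(E0+y*Y,E0+y*Y+.0285*N,(0,255,0))
L(E0-.0115*Y+.0285*N,E0+.0115*Y+.0285*N,(0,255,0))
o=ctrl.get_obs(); M=R.from_rotvec(o["tool_rot"]).as_matrix()
q=(project(p,[o["tool_pos"]+M@TIP,o["tool_pos"]+M@(TIP+[.05,0,0])])+.5-[x0,y0])*s
cv2.line(im,tuple(np.int32(q[0])),tuple(np.int32(q[1])),(0,0,255),1,cv2.LINE_AA)
cv2.imwrite("pics/o_s.png",im)
E
```

```text
(no output)
```

View pics/o_s.png

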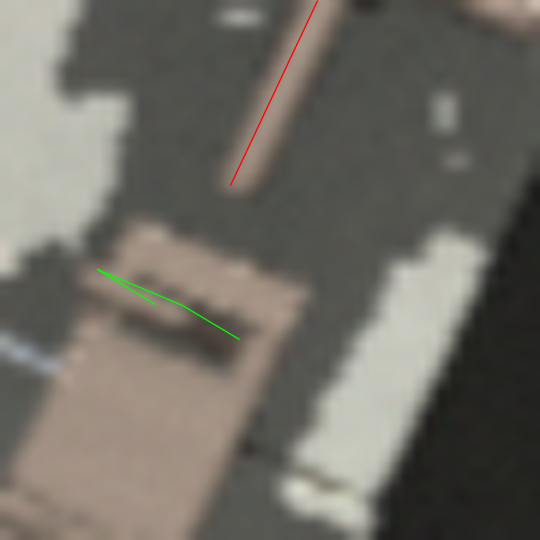

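```bash
python3 -m crank '[[0.004,0,0.003,-6,-6,5,1],[0,0,0,-2,-1,1,1],[0,0,0,0,0,0,1]]'; python3 - <<'E'
from h import *
tip_now();tip_to(.008,.001,0)
E
```

```text
t: 19.85
tool_pos: [0.5077, 0.0568, 0.3132]
tool_rot: [-2.943, -0.226, -0.934]
contact_force: [-0.7, -0.4, -1.8]
opening: 0.0227
t 19.85 tip rel eye u,y,n mm [20.6  3.3  1. ] pin dir (-u,y,n) [ 1.    -0.001 -0.003] F [-0.7 -0.4 -1.8] op 0.0227
n 1 d [-0.0087 -0.0039 -0.008 ] rv [ 0.001 -0.003  0.001]
[[0.001, -0.003, 0.001, -12.1, 2.5, 1.2, 1]]
```

```bash
python3 -m crank '[[0,0,0,-6,2,1,1],[0,0,0,-3,0,0,1],[0,0,0,0,0,0,1]]'; python3 - <<'E'
from h import *
tip_now();tip_to(.0,.0,0)
p=eyes.get_image("scene")
im=np.clip(p["image"]*2.6-30,0,255).astype(np.uint8)
x0,y0,s=190,155,12
im=cv2.resize(im[155:200,190:235,::-1],None,fx=s,fy=s,interpolation=cv2.INTER_CUBIC)
cv2.imwrite("pics/p_s.png",im)
p=eyes.get_image("top")
im=np.clip(p["image"]*2.0-10,0,255).astype(np.uint8)
cv2.imwrite("pics/p_t.png",cv2.resize(im[190:250,190:250,::-1],None,fx=9,fy=9,interpolation=cv2.INTER_CUBIC))
E
```

```text
t: 20.1
tool_pos: [0.5003, 0.054, 0.3057]
tool_rot: [-2.943, -0.228, -0.931]
contact_force: [-0.1, 1.4, -0.4]
opening: 0.0231
t 20.10 tip rel eye u,y,n mm [ 9.7  1.9 -0.6] pin dir (-u,y,n) [ 1.    -0.001 -0.002] F [-0.1  1.4 -0.4] op 0.0231
n 1 d [-0.0076 -0.0031 -0.0051] rv [-0.    -0.002  0.001]
[[-0.0, -0.002, 0.001, -9.4, 1.9, -0.4, 1]]
```

View pics/p_s.png

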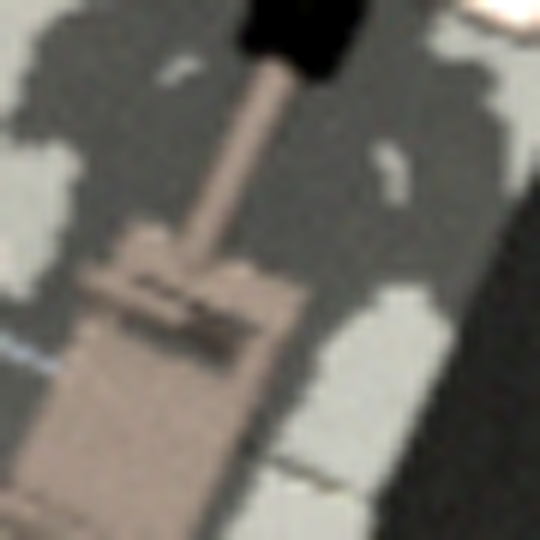

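View pics/p_t.png

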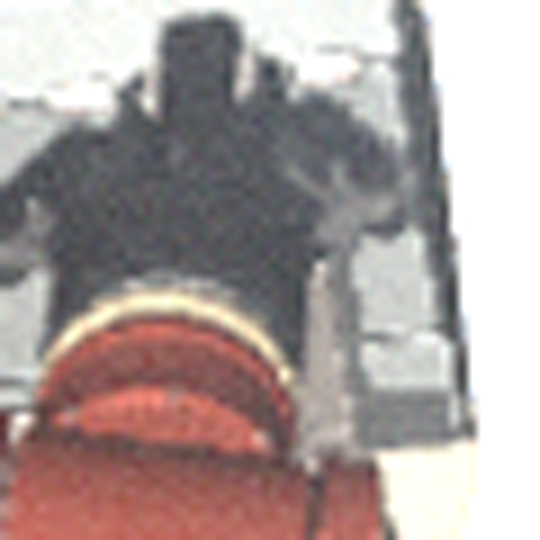

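The pin's line passes through the staple eye: the extended axis reaches (168,310) in the crop, exactly where the eye projects. Advancing gently.

```bash
python3 -m crank '[[0,0,0,-5,0.7,-0.3,1],[0,0,0,-5,0,0,1],[0,0,0,-4,0,0,1],[0,0,0,0,0,0,1]]'; python3 - <<'E'
from h import *
tip_now()
E
```

```text
t: 20.53
tool_pos: [0.4885, 0.0511, 0.2981]
tool_rot: [-2.943, -0.227, -0.934]
contact_force: [0.2, 0.3, -0.3]
opening: 0.0225
t 20.53 tip rel eye u,y,n mm [-4.3  0.7  0.1] pin dir (-u,y,n) [ 1.    -0.001 -0.003] F [ 0.2  0.3 -0.3] op 0.0225
```

Tip is past the staple plane with no force. Continuing.

```bash
python3 -m crank '[[0,0,0,-6,0,0,1],[0,0,0,-6,0,0,1],[0,0,0,-6,0,0,1],[0,0,0,0,0,0,1]]'; python3 - <<'E'
from h import *
tip_now()
p=eyes.get_image("scene")
im=np.clip(p["image"]*2.6-30,0,255).astype(np.uint8)
im=cv2.resize(im[155:200,190:235,::-1],None,fx=12,fy=12,interpolation=cv2.INTER_CUBIC)
cv2.imwrite("pics/q_s.png",im)
E
```

```text
t: 20.87
tool_pos: [0.4722, 0.0485, 0.2864]
tool_rot: [-2.943, -0.227, -0.933]
contact_force: [-0.7, 0.5, -2.1]
opening: 0.0229
t 20.87 tip rel eye u,y,n mm [-24.5   0.6  -0. ] pin dir (-u,y,n) [ 1.    -0.001 -0.003] F [-0.7  0.5 -2.1] op 0.0229
```

View pics/q_s.png

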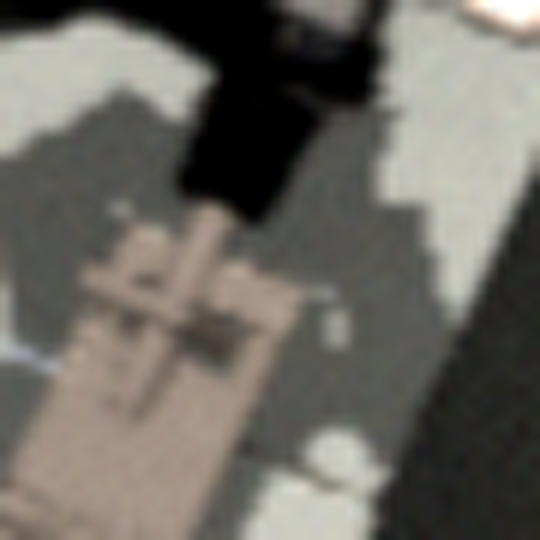

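The shank passes under the staple's bar: they cross at about (170,312), and the tip emerges at (140,405). About 22 mm to go.

```bash
python3 -m crank '[[0,0,0,-6,0,0,1],[0,0,0,-6,0,0,1],[0,0,0,-4,0,0,1],[0,0,0,0,0,0,1]]'; python3 - <<'E'
from h import *
tip_now()
E
```

```text
t: 21.25
tool_pos: [0.4586, 0.0463, 0.2772]
tool_rot: [-2.943, -0.227, -0.936]
contact_force: [-0.1, 0.1, -0.3]
opening: 0.0229
t 21.25 tip rel eye u,y,n mm [-40.8   0.4   0.1] pin dir (-u,y,n) [ 1.    -0.001 -0.005] F [-0.1  0.1 -0.3] op 0.0229
```

```bash
python3 -m crank '[[0,0,0,-3,0,0,1],[0,0,0,-3,0,0,1],[0,0,0,0,0,0,1]]'; python3 - <<'E'
from h import *
tip_now()
E
```

```text
t: 21.5
tool_pos: [0.4533, 0.0455, 0.2736]
tool_rot: [-2.942, -0.227, -0.938]
contact_force: [0.4, 0.7, -0.1]
opening: 0.023
t 21.50 tip rel eye u,y,n mm [-47.    0.3   0.2] pin dir (-u,y,n) [ 1.    -0.001 -0.006] F [ 0.4  0.7 -0.1] op 0.0230
```

```bash
python3 -m crank '[[0,0,0,-2,0,0,1],[0,0,0,-1.5,0,0,1]]'; python3 - <<'E'
from h import *
tip_now()
E
```

```text
t: 21.67
tool_pos: [0.4516, 0.0451, 0.2736]
tool_rot: [-2.939, -0.225, -0.949]
contact_force: [3.8, 1.7, -0.9]
opening: 0.0227
t 21.67 tip rel eye u,y,n mm [-47.2   0.1   0.6] pin dir (-u,y,n) [ 1.    -0.    -0.013] F [ 3.8  1.7 -0.9] op 0.0227
```

The contact force builds up-slope at about the expected home position (-46.5 mm). One more small push, then look.

```bash
python3 -m crank '[[0,0,0,-2.5,0,0,1],[0,0,0,0,0,0,1]]'; python3 - <<'E'
from h import *
tip_now()
p=eyes.get_image("scene")
im=np.clip(p["image"]*2.6-30,0,255).astype(np.uint8)
im=cv2.resize(im[155:200,190:235,::-1],None,fx=12,fy=12,interpolation=cv2.INTER_CUBIC)
cv2.imwrite("pics/r_s.png",im)
E
```

```text
t: 21.83
tool_pos: [0.4506, 0.0448, 0.2741]
tool_rot: [-2.936, -0.224, -0.957]
contact_force: [0.5, -0.1, -1.1]
opening: 0.0232
t 21.83 tip rel eye u,y,n mm [-46.9   0.    1.1] pin dir (-u,y,n) [ 1.    -0.    -0.019] F [ 0.5 -0.1 -1.1] op 0.0232
```

View pics/r_s.png

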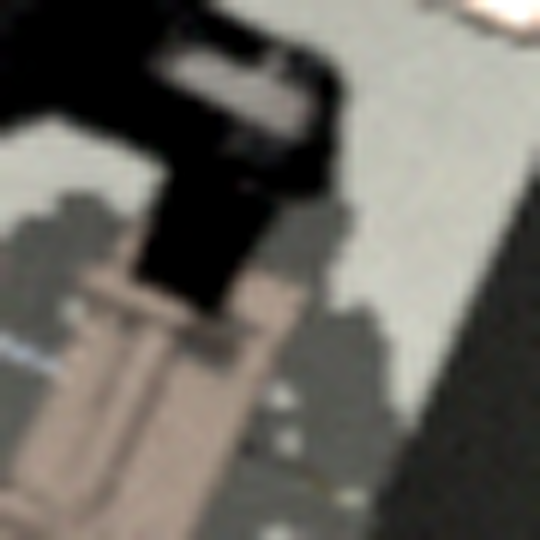

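The black nose sits against the staple bar at (175,295). Releasing with a small opening and backing off along the normal.

```bash
python3 -m crank '[[0,0,0,0,0,0,0.2],[0,0,0,0,0,0,0.1],[0,0,0,0,0,0,0.1],[0,0,0,0,0,-10,0.1],[0,0,0,0,0,-20,0.1],[0,0,0,0,0,-30,0.1],[0,0,0,5,0,-30,0.1],[0,0,0,10,0,-30,0.1]]'; python3 - <<'E'
from h import *
state()
p=eyes.get_image("scene")
im=np.clip(p["image"]*2.6-30,0,255).astype(np.uint8)
im=cv2.resize(im[155:200,190:235,::-1],None,fx=12,fy=12,interpolation=cv2.INTER_CUBIC)
cv2.imwrite("pics/s_s.png",im)
for qn in("pin_tip","staple_eye","pin_shoulder","pin_grip"):
  for d in spotter.mark_of(qn,p): 
    c=np.array(d["centre"]); v=Rb(b).T@(c-W(b,eye(0)))
    if np.linalg.norm(v)<.12: print(qn,np.round(np.array([v@U,v@Y,v@N])*1e3,1),round(d["confidence"],2))
E
```

```text
t: 22.55
tool_pos: [0.3894, 0.0361, 0.3719]
tool_rot: [-2.946, -0.225, -0.913]
contact_force: [0.1, 0.3, 0.4]
opening: 0.0384
t 22.55 grasp [0.476  0.0499 0.2441] F [0.1 0.3 0.4] M [-0.1   0.25  0.02] op 0.0384 q [-0.15 -0.74  2.31  0.2   1.    1.21]
z [ 0.559  0.089 -0.825] y [ 0.153 -0.988 -0.003]
pin_tip [-48.2   0.6  -1.1] 0.66
staple_eye [-2.1  0.5  4.5] 0.88
staple_eye [ 4.4 -3.1 -8.8] 0.15
pin_shoulder [ 1.6 -4.9 -7. ] 0.7
pin_grip [43.1 -0.3 -5.5] 0.62
```

View pics/s_s.png

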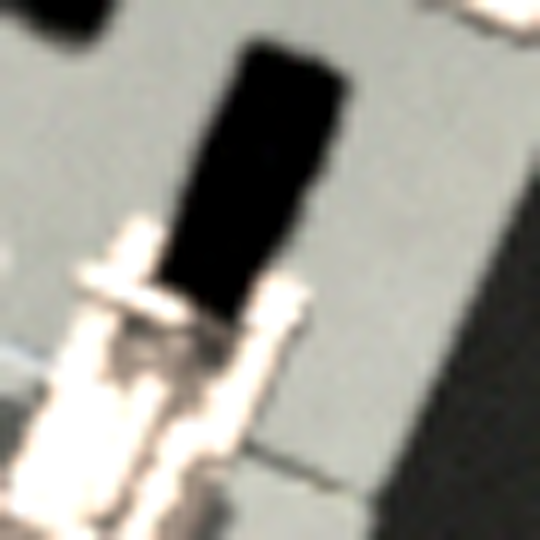

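The pin stays home after release: grip at u = +43 mm (home +44.5) and tip at -48 mm (home -46.5). Clearing the arm for a final look from both cameras.

```bash
python3 -m crank '[[0,0.06,0,-15,25,-20,0.1],[0,0.06,0,-15,35,-15,0.1],[0,0.06,0,-5,40,-10,0.1],[0,0.06,0,0,40,0,0.1],[0,0.06,0,0,40,0,0.1],[0,0,0,0,40,0,0.1],[0,0,0,0,40,0,0.1],[0,0,0,0,40,0,0.1]]'; python3 -m crank '[[0,0,0,0,20,0,0.1],[0,0,0,0,0,0,0.1],[0,0,0,0,0,0,0.1],[0,0,0,0,0,0,0.1]]'; python3 - <<'E'
from h import *
state()
P={n:eyes.get_image(n) for n in["scene","top"]}
cv2.imwrite("pics/t_full.png",P["scene"]["image"][:,:,::-1]); cv2.imwrite("pics/t_top.png",P["top"]["image"][:,:,::-1])
a=cv2.resize(P["scene"]["image"][155:210,185:240,::-1],(400,400),interpolation=cv2.INTER_CUBIC)
c=cv2.resize(P["top"]["image"][190:245,195:250,::-1],(400,400),interpolation=cv2.INTER_CUBIC)
cv2.imwrite("pics/t_z.png",np.hstack([a,c]))
for n in P:
 for qn in("pin_tip","staple_eye","pin_shoulder","pin_grip","pull_bar","hasp_plate"):
  for d in spotter.mark_of(qn,P[n]): 
    c=np.array(d["centre"]); v=Rb(b).T@(c-W(b,eye(0)))
    if np.linalg.norm(v)<.12: print(n,qn,np.round(np.array([v@U,v@Y,v@N])*1e3,1),round(d["confidence"],2))
 for qn in("wash_bottle","petri_dish","lab_timer","tape_roll"):
  print(n,qn,[np.round(d["centre"],3).tolist() for d in spotter.mark_of(qn,P[n])[:1]])
E
```

```text
t: 23.47
tool_pos: [0.3843, -0.2713, 0.3666]
tool_rot: [-2.74, -0.227, -1.323]
contact_force: [0.3, 0.8, 0.8]
opening: 0.0389
t: 23.8
tool_pos: [0.387, -0.2987, 0.3558]
tool_rot: [-2.739, -0.2, -1.303]
contact_force: [0.6, -0.2, -0.2]
opening: 0.0385
t 23.80 grasp [ 0.5054 -0.2758  0.2585] F [ 0.6 -0.2 -0.2] M [-0.08  0.32 -0.02] op 0.0385 q [-0.97 -0.35  2.12  0.91  1.13  0.14]
z [ 0.764  0.148 -0.628] y [ 0.162 -0.986 -0.035]
scene pin_tip [-48.3   0.5   0.2] 0.63
scene staple_eye [1.3 1.4 3.5] 0.67
scene pin_shoulder [ 0.2 -5.8 -5.8] 0.68
scene pin_shoulder [-27.1  -0.3  -8.6] 0.18
scene pin_grip [43.9  2.8 -6.7] 0.7
scene hasp_plate [-25.1   0.8  -9.5] 0.75
scene wash_bottle [[0.768, 0.232, -0.002]]
scene petri_dish [[0.718, -0.201, -0.001]]
scene lab_timer [[0.53, -0.48, -0.001]]
scene tape_roll [[0.584, -0.245, 0.0]]
top pin_tip [-48.9  -2.9  -3.7] 0.43
top staple_eye [1.3 4.  2.7] 0.71
top staple_eye [-46.3   0.7  -4.9] 0.49
top pin_shoulder [ 2.5 -1.2 -5.1] 0.7
top pin_shoulder [-7.4 96.8 26. ] 0.22
top pin_grip [42.2 -4.1 -3.5] 0.46
top pull_bar [-6.4 93.8 25.2] 0.62
top hasp_plate [-28.5   1.  -10.2] 0.51
top wash_bottle [[0.768, 0.23, 0.003]]
top petri_dish [[0.714, -0.199, -0.0]]
top lab_timer [[0.526, -0.481, 0.0]]
top tape_roll [[0.548, 0.102, -0.002]]
```

View pics/t_z.png

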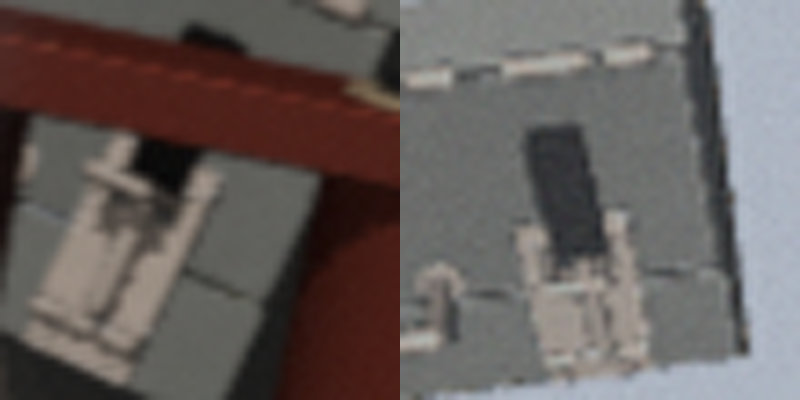

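View pics/t_full.png

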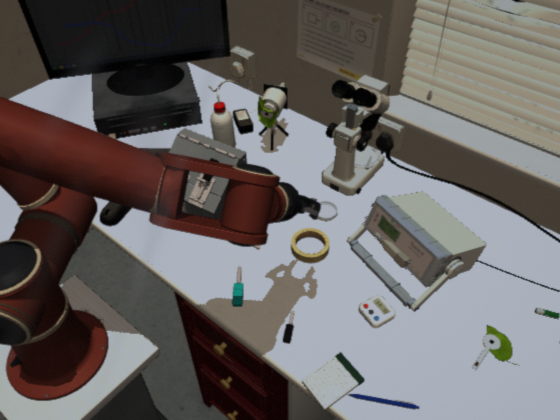

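Both views show the job done:
- **Flap:** flush in the slope.
- **Hasp:** flat, with the staple through its slot.
- **Pin:** through the staple, nose against its bar (top crop (580,260)). The pin_shoulder mark reads u = 0–2.5 mm, against 3.5 mm at home.
- **Robot:** touching nothing.

Handing in.

```bash
python3 -c "
from station import ctrl
print(ctrl.finish_job())"
```

```text
the job is handed in; nothing more can be done
None
```

The bin is locked and the job is handed in, at about 24.5 s of the 72 s allowed.

- **Flap:** I held the pull bar through the whole swing and eased the flap down onto its seat. It stayed flush after I let go.
- **Hasp:** I swung it flat with closed fingertips, and the staple stands through its slot. The last press peaked at about 54 N on the fingertips, more than I meant. It was on the fingers rather than the arm or gripper body, and well under the 120 N wrist limit.
- **Pin:** I used the larger black pin. My first grip was only about 6 mm deep, so I reopened and took it lower. It went through the staple above the hasp with almost no force and stopped against the staple. After release its grip end settled down onto the flap.

**Last checks:**
- The grip read 42–44 mm up-slope of the staple eye (44.5 mm expected when home), and the tip 48–49 mm below it (46.5 mm expected). Both are within the 4 mm accuracy.
- The wash bottle, petri dish and timer were found in both views where they started.
- The tape roll was where it started in the scene view. The top camera's detector put it on the bin, which I take as a false report.
- In the last scene view the arm covered part of the pin's grip and the orange pin. The pin's seating was checked from the top view and from the scene picture taken just after release.

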